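Paint-film reading on a tilted body panel

TASK

Take a paint-film reading on the car panel offcut in the tilting jig. First ready the gauge console by pressing its three round keys fully down and letting each come back up, one at a time: the small one, then the medium one, then the large one. Then pick up the measuring head by its grip, set its flat foot flush on the sloped panel so that it covers the whole round bare-metal spot, and finish while still gripping the head and holding it pressed there, with a firm but light push (about 1 kg), without shifting the panel or disturbing the other things on the bench.

Things in the scene. Friction and masses are not known exactly. Their poses are not given: they have to be found in the camera images.
- spot (a point): Centre of the round bare-metal spot (24 mm across) in the middle of the top face of the teal panel, a square of 130 mm in a tilting jig. z: outward normal of the face; y: level, along the tilt axis; x: up the slope. The slope, 11 to 34 degrees, differs each time; the low edge is the one nearer the robot. The face is rigid; 30 N on the spot does not turn it.
- panel_edge (a point): Middle of the panel's upper (far) edge on the top face, 65 mm up the slope from the spot; same axes as the spot.
- key_small_top (a point): Centre of the top of the small round key (18 mm across) on the grey gauge console, a fixed flat box 120 x 220 x 40 mm. Three white keys stand in a row 64 mm apart, in any order, their tops 62 mm above the bench when up, each in a black collar 16 mm wider than the key, 10 mm below the raised key's top. z is up.
- key_medium_top (a point): Centre of the top of the medium round key (27 mm across); otherwise as the small one.
- key_large_top (a point): Centre of the top of the large round key (36 mm across); otherwise as the small one.
- key_small (a joint): Travel of the small key in m: 0 up, 0.006 fully down. A spring needs 1.5 N to start and 5 N fully down, and returns it.
- key_medium (a joint): Travel of the medium key, the same spring.
- key_large (a joint): Travel of the large key, the same spring.
- head_grip (a point): Centre of the loose measuring head, half-way up its height of 64 mm, 250 g. It stands on its foot, a flat grey plate 80 (x) x 56 (y) x 8 mm; from its middle rises the black grip, a flat-sided block 40 (x) x 18 (y) mm that goes up to the top. This point is in the grip, 32 mm above the underside; z goes up the grip, x is along the long side of the foot and grip. Grip it across y.
- head_foot (a point): Centre of the flat underside of the head's foot, 32 mm below head_grip; same axes. This face goes against the panel.
- head: The measuring head as a whole; its origin and axes are those of head_foot.
- panel: The panel and the platen under it, one slab 130 x 130 x 12 mm on a fixed base 130 x 130 mm; its origin is on the tilt axis, 12 mm below the spot and 58 mm above the bench; same axes as the spot.
- tape_roll: Bystander: roll of masking tape lying flat, 100 mm across, 24 mm high; origin under its centre.
- screwdriver: Bystander: screwdriver lying flat, 190 mm long; x along it.
- wrench: Bystander: wrench lying flat, 180 mm long; x along it.
- mug: Bystander: white mug, 80 mm across, 90 mm high; origin under its centre.
- sanding_block: Bystander: dark rubber sanding block, 120 x 65 x 35 mm; origin under its centre.
- jar: Bystander: pale jar with a screw cap, 68 mm across, 85 mm high; origin under its centre.
- spray_can: Bystander: grey spray can, 66 mm across, 190 mm high; origin under its centre.
There are look-alikes about, which are no part of the job. What is shaped like the head but yellow is not meant.

How it is judged:
By the outcome, as a careful person would: the job done as asked, in the order asked, and still so for the second after the job is handed in, while the arm keeps its last pose, push and grip.
It also fails if it takes over 58 s, if anything falls off the work surface, if the arm or the gripper's body presses on something with over 40 N, if the wrist force passes 120 N, or if a joint passes its speed limit or range.

ROBOT

A 6-joint arm with a two-finger parallel gripper is mounted at the origin on the work surface. World frame = base frame: x ahead of the robot, y to its left, z up, the work surface at z = 0. Lengths are in mm, angles in rad, forces in N, time in s.
With the tool pointing down it reaches from about 275 to 725 mm from the base axis. Payload 15.9 kg.
Tool frame: the origin (TCP) lies on the centre line of the jaws, within the pads' length; the fingertips stand 8 mm ahead of it and the grasp point (between the pads) lies 11 mm behind it; y points along the fingers, x is the direction in which the jaws open and shut, and the axes are right-handed (so a half turn about y gives the same grasp; the last joint's range is limited). The gripper opens to 85 mm and grips with 20 to 120 N. Pads are 22 mm wide; open, the fingers measure 114 mm over their backs; the gripper's body (76 mm by 85 mm) begins 54 mm behind the grasp point. The pads swing forward as they close: fully open they stand 13 mm farther back than shut.
Start: joints at [-1.136, 0.213, -0.034, 1.323, 0, 1.571], TCP at [210.607, -453.465, 208.906] pointing down, gripper open.
Joint ranges: [-2.98, 2.98], [-0.74, 1.72], [-1.14, 1.35], [-2.1, 2.04], [-1.57, 1.44], [-3.14, 3.14]. Speed limits (rad/s): [1.89, 1.89, 2.39, 2.57, 3.14, 3.14].

INTERFACE

Orientations are given as [roll, pitch, yaw] about the fixed x, y, z axes, in that order (R = Rz(yaw) Ry(pitch) Rx(roll)).
In Python, from workcell import r gives the robot as it stands.
- The arm moves only by the tool play_rows, never from a script. Its arguments are lists of equal length, an entry for each row: "rotation": the turn, a rotation vector about the tool's x, y, z in units of 5 degrees (1.0 is 5 degrees), a list of three; "translation": the shift along the tool's x, y, z in units of 40 mm (1.0 is 40 mm), a list of three; "claw": the closure, from 0 (fully open) to 1 (shut). A call has 1 to 20 rows; each row is the pose to reach, as a shift and turn from the pose commanded when the call began, along the tool's axes at that moment; what a row does not reach only later rows make up. A row lasts 1/12 s, in which the tool goes at most 41.7 mm and 7.16 degrees, less where a joint would pass 70% of its speed; a pose out of reach is approached as far as the arm can. A call with a gripper value outside its range is refused whole. The fingers move at their own pace and stop on an object; the grip force is fixed at half the most. Time passes only in rows, so rows that repeat a pose let the fingers close. It gives the time, the measured TCP pose, the force and the opening at its end, in the units of the state.
- r.state(): the state, without advancing time (a new reading comes with each control period).
- r.get_image(name): name is "scene" or "top" or "wrist"; returns a dict with "image" (384x512x3 uint8, red, green, blue), "fovy" (degrees; the focal length in pixels is half the picture's height over the tangent of half this angle, whatever the lens; pixels are square), "cx", "cy" (the principal point, pixels), "extrinsics" (4x4, takes a point from camera to world coordinates); the wrist camera has in their place "tool_from_camera" (4x4, takes a point from camera to tool coordinates, whose origin is the TCP and whose axes are the tool frame's). Camera axes: x right, y up, looking along -z (the intrinsics and any distortion apply to the point x, -y, -z); pixel columns grow to the right and rows downward; lengths in mm; the calibration is good to about 2 mm. A picture is of the moment at which its call begins: read the wrist's pose just before it. There is no depth.
- r.job_done(): hands the job in, once; it reports no verdict.
The state is a dict: "time": time; "q": joint angles; "dq": joint speeds; "tau": joint torques, N m; "eef_pos": TCP position; "orientation": TCP orientation; "wrist_force": force on the tool from outside, world axes, zero at the start; "ft_torque": the same for the moment, N m; "width": finger opening in mm.
Only numpy, scipy, OpenCV 4.12 (cv2) and the standard library are available. Lean on these libraries where they do the work, as an engineer would, in place of code of your own. Each camera call takes 0.05 s, during which the arm holds its last target.

## Working session

There is one attempt and no reset: what is moved stays moved. The work goes in short steps, Python scripts to look and compute and a tool call to move; the robot and the scene stay as the last step left them, time stands still between calls to the robot, and variables do not carry over. Pictures are saved under pics/ and viewed, and the job is handed in when it is done.

Besides the shell and the picture viewer there is one more tool, called after "Call:" as name(argument=value, ...) on one line, values as JSON. play_rows: Moves the arm, as the interface text tells. Its arguments: {"type":"object","properties":{"rotation":{"type":"array","items":{"type":"array","items":{"type":"number"}}},"translation":{"type":"array","items":{"type":"array","items":{"type":"number"}}},"claw":{"type":"array","items":{"type":"number"}}},"required":["rotation","translation","claw"]}

```bash
ls; mkdir -p pics; python3 - <<'E'
from workcell import r
import cv2,numpy as np
print(r.state())
for n in ["scene","top","wrist"]:
    d=r.get_image(n); cv2.imwrite(f"pics/{n}0.png",d["image"][:,:,::-1])
    np.save(f"{n}0.npy",d,allow_pickle=True)
    print(n,{k:v for k,v in d.items() if k!="image"})
E
```

```text
pics
{'time': 0.0, 'q': array([-1.13598613e+00,  2.13350019e-01, -3.50696322e-02,  1.32352245e+00,
        1.32676968e-05,  1.57076122e+00]), 'dq': array([ 0.00210419, -0.00061256,  0.00149114,  0.0002397 , -0.00037363,
        0.00138712]), 'tau': array([ 4.87930140e-05, -6.86165500e+01,  4.87118268e+01,  1.75608520e-02,
        2.40653771e-04,  6.32059994e-06]), 'eef_pos': array([ 210.46208665, -453.12622669,  208.41507663]), 'orientation': array([-1.57078302e+00,  1.14577728e-03, -1.13595102e+00]), 'wrist_force': array([-0.1710891 ,  0.36351275,  0.06068015]), 'ft_torque': array([-0.03574988,  0.02243384,  0.00534557]), 'width': 85.28549876850721}
scene {'fovy': 50.81372393052864, 'cx': 252.54028183542283, 'cy': 194.78376627972006, 'extrinsics': array([[ 8.18097239e-01, -3.97865033e-01,  4.15235262e-01,
         1.10077506e+03],
       [ 5.75076326e-01,  5.63440980e-01, -5.93145413e-01,
        -7.90997443e+02],
       [ 2.03125675e-03,  7.24042594e-01,  6.89752272e-01,
         1.00223402e+03],
       [ 0.00000000e+00,  0.00000000e+00,  0.00000000e+00,
         1.00000000e+00]])}
[... 185 characters left out ...]
     [-9.99705834e-01, -2.23024046e-02, -9.53142249e-03,
        -2.69213228e+01],
       [-1.17816313e-02,  1.03044789e-01,  9.94606940e-01,
         1.11226443e+03],
       [ 0.00000000e+00,  0.00000000e+00,  0.00000000e+00,
         1.00000000e+00]])}
wrist {'fovy': 70.00734589613579, 'cx': 256.831055005378, 'cy': 185.93479540628027, 'tool_from_camera': array([[ 9.99999672e-01,  6.81496057e-04,  4.37188056e-04,
        -1.07252741e-01],
       [ 2.37771730e-04,  2.68974212e-01, -9.63147349e-01,
        -1.63987157e+02],
       [-7.73973434e-04,  9.63147138e-01,  2.68973962e-01,
         6.88065219e+01],
       [ 0.00000000e+00,  0.00000000e+00,  0.00000000e+00,
         1.00000000e+00]])}
```

View pics/scene0.png

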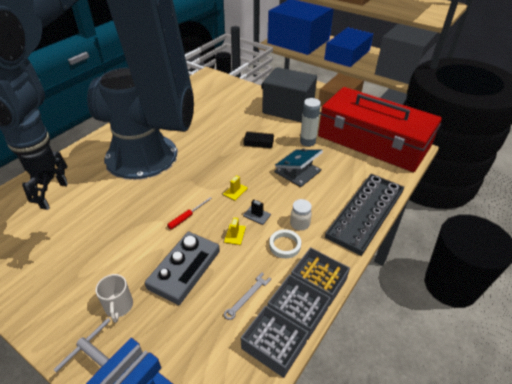

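View pics/top0.png

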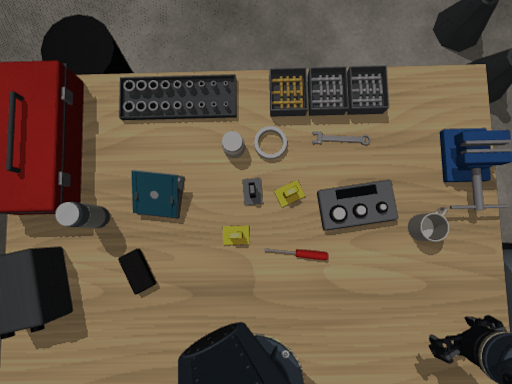

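View pics/wrist0.png

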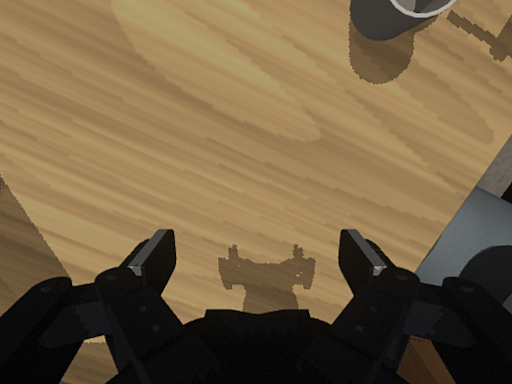

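The top view shows the large, medium and small keys at about (339,213), (361,211) and (382,207). The black-gripped grey head is at (252,191), between yellow decoys at (290,193) and (236,235). The teal panel is at (157,194). The scene view agrees.

```bash
cat > h.py <<'E'
import numpy as np,cv2
from scipy.spatial.transform import Rotation as Ro
def K(d):
    f=d["image"].shape[0]/2/np.tan(np.radians(d["fovy"])/2); return f,d["cx"],d["cy"]
def ext(d,st=None):
    if "extrinsics" in d: return d["extrinsics"]
    T=np.eye(4);T[:3,:3]=Ro.from_euler('xyz',st["orientation"]).as_matrix();T[:3,3]=st["eef_pos"]
    return T@d["tool_from_camera"]
def ray(d,uv,st=None):
    f,cx,cy=K(d);E=ext(d,st);v=E[:3,:3]@np.array([(uv[0]-cx)/f,-(uv[1]-cy)/f,-1]);return E[:3,3],v/np.linalg.norm(v)
def onz(d,uv,z,st=None):
    o,v=ray(d,uv,st);return o+v*(z-o[2])/v[2]
def tri(rays):
    A=np.zeros((3,3));b=np.zeros(3)
    for o,v in rays:
        P=np.eye(3)-np.outer(v,v);A+=P;b+=P@o
    p=np.linalg.solve(A,b);return p,[np.linalg.norm((np.eye(3)-np.outer(v,v))@(p-o)) for o,v in rays]
def proj(d,p,st=None):
    f,cx,cy=K(d);E=ext(d,st);c=E[:3,:3].T@(np.asarray(p)-E[:3,3]);return np.array([cx-f*c[0]/c[2],cy+f*c[1]/c[2]])
def load(n): return np.load(n+".npy",allow_pickle=True).item()
E
python3 - <<'E'
from h import *
t=load("top0");s=load("scene0")
def blobs(d,box,lo,hi,amin=15):
    x0,y0,x1,y1=box;m=cv2.inRange(cv2.cvtColor(d["image"],cv2.COLOR_RGB2HSV),lo,hi);M=np.zeros_like(m);M[y0:y1,x0:x1]=m[y0:y1,x0:x1]
    n,l,st,c=cv2.connectedComponentsWithStats(M)
    return [(st[i][:5].tolist(),c[i].round(2)) for i in range(1,n) if st[i][4]>=amin]
tk=blobs(t,(315,180,400,235),(0,0,170),(180,50,255));sk=blobs(s,(140,225,225,305),(0,0,170),(180,50,255))
for b in tk: print('top',b,onz(t,b[1],62).round(1))
for b in sk: print('sc',b,onz(s,b[1],62).round(1))
print('panel',blobs(t,(120,160,195,225),(80,80,30),(105,255,200)),blobs(s,(265,140,330,190),(80,80,30),(105,255,200)))
print('head grip/dark', blobs(t,(240,175,265,210),(0,0,0),(180,255,50)),blobs(t,(240,175,265,210),(0,0,60),(180,60,150)))
for n,d,b in(("a",t,(110,150,270,230)),("b",s,(220,130,330,230))):
    c=d["image"][b[1]:b[3],b[0]:b[2],::-1];cv2.imwrite(f"pics/crop{n}.png",cv2.resize(c,None,fx=5,fy=5,interpolation=cv2.INTER_CUBIC))
E
```

```text
sc ([184, 236, 11, 9, 84], array([189.14, 240.11])) [ 492.5 -254.9   62. ]
sc ([173, 252, 9, 7, 50], array([176.92, 254.98])) [ 501.  -317.7   62. ]
sc ([161, 269, 6, 5, 26], array([163.5, 271. ])) [ 508.9 -381.3   62. ]
panel [([132, 171, 45, 47, 1767], array([154.33, 193.74]))] [([277, 150, 42, 16, 369], array([297.91, 157.5 ]))]
head grip/dark [([249, 182, 8, 17, 71], array([252.32, 191.01]))] [([242, 178, 21, 27, 297], array([251.22, 189.94])), ([250, 185, 5, 8, 33], array([251.58, 188.58]))]
```

```bash
ls -la pics
```

```text
total 1296
drwxr-xr-x 2 agent agent   4096 Dec  7 02:53 .
drwxr-xr-x 3 agent agent   4096 Dec  7 02:53 ..
-rw-r--r-- 1 agent agent 195976 Dec  7 02:53 cropa.png
-rw-r--r-- 1 agent agent 263957 Dec  7 02:53 cropb.png
-rw-r--r-- 1 agent agent 337662 Dec  7 02:53 scene0.png
-rw-r--r-- 1 agent agent 246408 Dec  7 02:53 top0.png
-rw-r--r-- 1 agent agent 263896 Dec  7 02:53 wrist0.png
```

View pics/cropa.png

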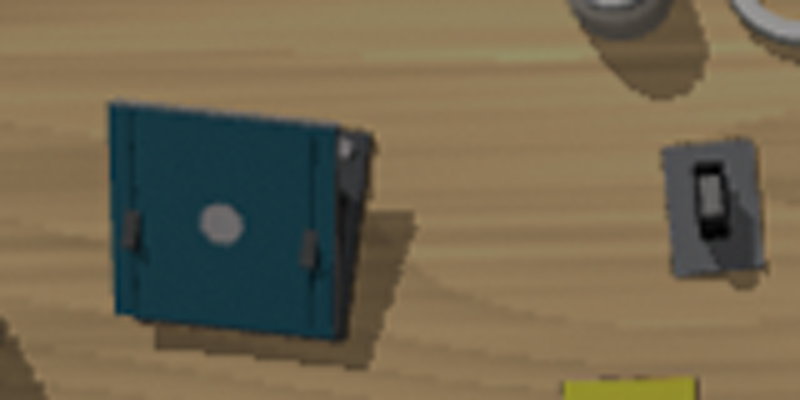

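View pics/cropb.png

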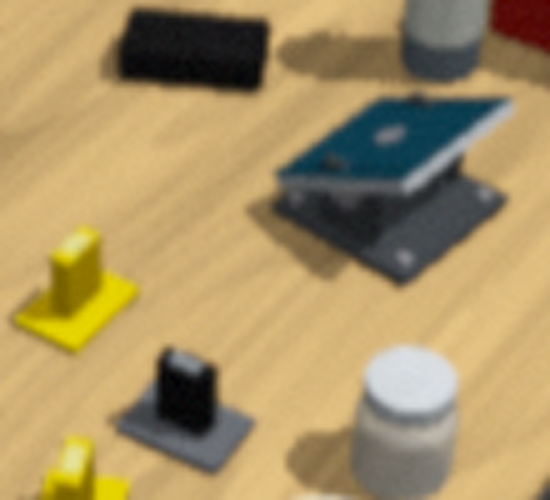

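```bash
python3 - <<'E'
from h import *
t=load("top0");s=load("scene0")
im=t["image"];g=cv2.cvtColor(im,cv2.COLOR_RGB2GRAY)
print(im[205:222,361].tolist())
m=(g>110).astype(np.uint8);M=np.zeros_like(m);M[195:226,326:392]=m[195:226,326:392]
n,l,st,c=cv2.connectedComponentsWithStats(M)
for i in range(1,n): print(st[i],c[i],onz(t,c[i],62).round(1))
c=im[150:240,310:400,::-1];cv2.imwrite("pics/cons.png",cv2.resize(c,None,fx=6,fy=6,interpolation=cv2.INTER_CUBIC))
E
```

```text
[[80, 79, 78], [140, 138, 137], [150, 148, 147], [147, 146, 145], [147, 146, 145], [146, 144, 143], [147, 145, 144], [148, 146, 146], [153, 151, 151], [100, 99, 97], [32, 31, 31], [13, 13, 14], [25, 24, 26], [47, 48, 48], [75, 76, 77], [80, 81, 82], [79, 80, 81]]
[381 204   5   6  24] [383.         206.29166667] [ 507.6 -379.6   62. ]
[333 207  12  12 111] [338.85585586 212.89189189] [ 491.5 -252.5   62. ]
[357 206   9   8  60] [361.  209.5] [ 499.8 -316.3   62. ]
```

```bash
python3 - <<'E'
from h import *
t=load("top0");s=load("scene0")
# spot masks: gray within teal
for n,d,b in (("t",t,(145,183,166,206)),("s",s,(290,150,306,162))):
    x0,y0,x1,y1=b
    h=cv2.cvtColor(d["image"],cv2.COLOR_RGB2HSV)
    sub=h[y0:y1,x0:x1]; m=(sub[...,1]<110).astype(np.uint8)
    k,l,st,c=cv2.connectedComponentsWithStats(m)
    print(n,[(st[i].tolist(),(c[i]+[x0,y0]).round(2)) for i in range(1,k)])
# teal outline
for n,d,b in(("t",t,(120,160,195,225)),("s",s,(265,140,330,190))):
    x0,y0,x1,y1=b
    h=cv2.cvtColor(d["image"],cv2.COLOR_RGB2HSV);m=cv2.inRange(h,(80,80,30),(105,255,200));M=np.zeros_like(m);M[y0:y1,x0:x1]=m[y0:y1,x0:x1]
    c=max(cv2.findContours(M,0,1)[0],key=cv2.contourArea);hull=cv2.convexHull(c)
    print(n,cv2.approxPolyN(hull,4).reshape(-1,2).tolist() )
E
```

```text
t [([5, 7, 9, 9, 63], array([153.87, 194.33]))]
s [([0, 0, 16, 5, 26], array([295.15, 150.81])), ([5, 5, 6, 4, 20], array([297.5, 156.5]))]
t [[176, 175], [176, 217], [132, 212], [132, 171]]
s [[320, 150], [300, 165], [275, 165], [295, 150]]
```

```bash
python3 - <<'E'
from h import *
t=load("top0");s=load("scene0")
P={}
for n,a,b in (("spot",(153.9,194.3),(297.5,156.7)),("farL",(131.6,170.4),(294.4,150)),("farR",(177.4,175.4),(322.2,150)),("nearR",(177.4,217.5),(301,167)),("nearL",(133.3,213),(275.6,165.2))):
    p,e=tri([ray(t,a),ray(s,b)]);P[n]=p;print(n,p.round(1),np.round(e,1))
y=P["farL"]-P["farR"]+P["nearL"]-P["nearR"];x=P["farL"]+P["farR"]-P["nearL"]-P["nearR"]
print(np.linalg.norm(x)/2,np.linalg.norm(y)/2,np.degrees(np.arctan2(x[2],np.hypot(*x[:2]))),np.degrees(np.arctan2(x[1],x[0])),np.degrees(np.arctan2(-y[0],y[1])), y[2])
print("head grip top",onz(t,(252.3,190.5),64))
for c in ((243.0,179.6),(260.5,177.8),(262.6,203.8),(244.6,205.4)): print(onz(t,c,6).round(1))
E
```

```text
spot [556.3 278.2  66.9] [0.2 0.2]
farL [583.1 287.  125.8] [46.4 46.4]
farR [631.5 215.4 159.8] [43.4 43.4]
nearR [532.6 251.8  16.4] [51. 51.]
nearL [477.9 336.9 -32.3] [45.4 45.4]
187.142995049841 102.4870709274981 53.68479573574279 -22.909491417809082 33.33972543929645 -82.6303191938582
head grip top [561.42732215  -5.75578608  64.        ]
[602.3  23.2   6. ]
[606.7 -30.4   6. ]
[526.8 -35.    6. ]
[523.2  19.7   6. ]
```

```bash
python3 - <<'E'
from h import *
t=load("top0");s=load("scene0")
P={}
for n,a,b in (("spot",(153.9,194.3),(297.5,156.7)),("farL",(131.6,170.4),(322.2,150)),("farR",(177.4,175.4),(301,167)),("nearR",(177.4,217.5),(275.6,165.2)),("nearL",(133.3,213),(294.4,150))):
    p,e=tri([ray(t,a),ray(s,b)]);P[n]=p;print(n,p.round(1),np.round(e,1))
y=P["farL"]-P["farR"]+P["nearL"]-P["nearR"];x=P["farL"]+P["farR"]-P["nearL"]-P["nearR"]
print(np.linalg.norm(x)/2,np.linalg.norm(y)/2,np.degrees(np.arctan2(x[2],np.hypot(*x[:2]))),np.degrees(np.arctan2(x[1],x[0])),np.degrees(np.arctan2(-y[0],y[1])), y[2])
E
```

```text
spot [556.3 278.2  66.9] [0.2 0.2]
farL [624.3 336.   91.6] [1.1 1.1]
farR [608.1 206.7  89.7] [2.2 2.2]
nearR [492.9 220.7  33.6] [4.3 4.3]
nearL [505.  348.6  32.1] [1.1 1.1]
131.36657117857885 129.38260559716971 26.116519236230733 -6.485012781541023 -6.288847068782864 0.40534009453308073
```

```bash
cat >> h.py <<'E'
def Rd(yaw): # tool down, tool x at yaw
    return Ro.from_euler('xyz',[-np.pi/2,0,yaw]).as_matrix()
def delta(st,p,R=None):
    R0=Ro.from_euler('xyz',st["orientation"]).as_matrix()
    if R is None: R=R0
    print("rot",(np.degrees(Ro.from_matrix(R0.T@R).as_rotvec())/5).round(3),"tr",(R0.T@(np.asarray(p)-st["eef_pos"])/40).round(3))
E
python3 - <<'E'
from h import *
from workcell import r
st=r.state()
delta(st,[508.3,-380.4,208.4],Rd(-1.136))
delta(st,[508.3,-380.4,85],Rd(-1.136))
t=load("top0")
print(onz(t,(430,228),90))
E
```

```text
rot [ 0.     0.    -0.009] tr [1.484e+00 2.000e-03 7.519e+00]
rot [ 0.     0.    -0.009] tr [1.487 3.087 7.519]
[ 442.74263649 -496.48235271   90.        ]
```

Call:
play_rows(rotation=[[0,0,0],[0,0,0],[0,0,0],[0,0,0],[0,0,0],[0,0,0],[0,0,0],[0,0,0],[0,0,0],[0,0,0],[0,0,0],[0,0,0],[0,0,0],[0,0,0],[0,0,0],[0,0,0]], translation=[[1.48,0,7.52],[1.48,0,7.52],[1.48,0,7.52],[1.48,0,7.52],[1.48,0,7.52],[1.48,0,7.52],[1.48,0,7.52],[1.48,0,7.52],[1.48,0,7.52],[1.48,0,7.52],[1.48,2.7,7.52],[1.48,2.7,7.52],[1.48,2.7,7.52],[1.48,2.7,7.52],[1.48,2.7,7.52],[1.48,2.7,7.52]], claw=[1,1,1,1,1,1,1,1,1,1,1,1,1,1,1,1])

```text
time: 1.48
eef_pos: [508.5, -381.4, 103.3]
orientation: [-1.57, -0.002, -1.137]
wrist_force: [0.8, 0.1, 0.3]
width: -0.6
```

```bash
python3 - <<'E'
from h import *
from workcell import r
st=r.state();print(st)
w=r.get_image("wrist");np.save("w1.npy",w,allow_pickle=True);np.save("w1s.npy",st,allow_pickle=True);cv2.imwrite("pics/w1.png",w["image"][:,:,::-1])
print(proj(w,(508.3,-380.4,62),st),proj(w,st["eef_pos"]+[0,0,-8],st))
delta(st,[508.3,-380.4,70],Rd(-1.136))
E
```

```text
{'time': 1.4833, 'q': array([-6.43488148e-01,  5.27335259e-01,  1.51692178e-01,  1.19271997e+00,
       -7.35225886e-05,  2.06413658e+00]), 'dq': array([ 3.86395030e-03, -5.97462944e-03,  1.83485964e-02, -3.20576470e-03,
       -2.25945657e-04,  2.08254587e-05]), 'tau': array([-1.37431193e-01, -9.15109992e+01,  4.50388169e+01, -1.54977450e-01,
       -6.42608735e-03, -8.56852886e-03]), 'eef_pos': array([ 508.54254307, -381.42767187,  103.26867173]), 'orientation': array([-1.56970875, -0.00217794, -1.13682967]), 'wrist_force': array([0.79815112, 0.11811541, 0.33758611]), 'ft_torque': array([ 0.0002006 , -0.0402285 ,  0.00896978]), 'width': -0.5627826078057131}
[255.67508963 199.76146237] [257.11054669 215.73594583]
rot [-0.012 -0.009  0.025] tr [-0.028  0.832  0.004]
```

View pics/w1.png

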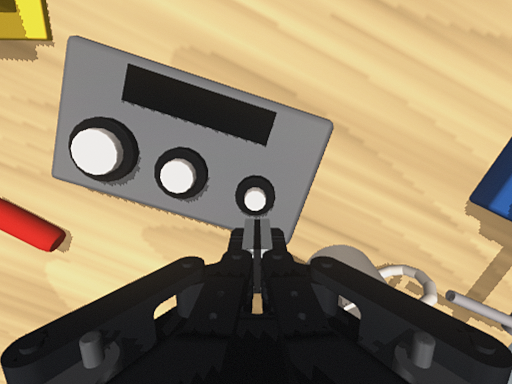

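The wrist view shows the small key at (256,199), matching the prediction of (255.7,199.8). Next I'll press it in stages.

Call:
play_rows(rotation=[[0,0,0],[0,0,0],[0,0,0],[0,0,0],[0,0,0],[0,0,0]], translation=[[-0.02,0.5,0],[-0.02,0.75,0],[-0.02,0.85,0],[-0.02,0.9,0],[-0.02,0.95,0],[-0.02,0.95,0]], claw=[1,1,1,1,1,1])

```text
time: 2.03
eef_pos: [508.2, -379.9, 63.3]
orientation: [-1.571, -0.0, -1.136]
wrist_force: [0.1, 0.5, 0.6]
width: 0.2
```

```bash
python3 - <<'E'
from h import *
from workcell import r
st=r.state();print(st["eef_pos"],st["wrist_force"])
w=r.get_image("wrist");cv2.imwrite("pics/w2.png",w["image"][:,:,::-1])
w=r.get_image("scene");cv2.imwrite("pics/s2.png",cv2.resize(w["image"][220:320,120:240,::-1],None,fx=5,fy=5,interpolation=2))
print(r.state()["wrist_force"])
E
```

```text
[ 508.20925064 -379.90735467   63.31326389] [0.08179146 0.47338026 0.55722741]
[-0.7157395  -0.28856516  0.21245283]
```

View pics/w2.png

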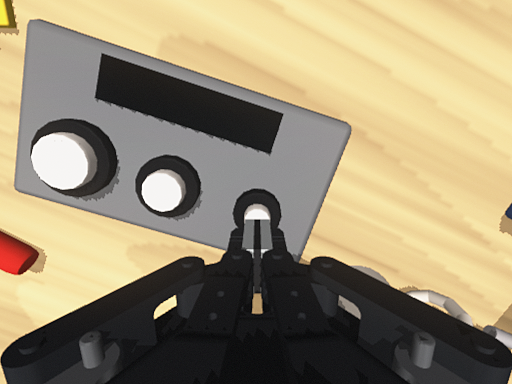

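View pics/s2.png

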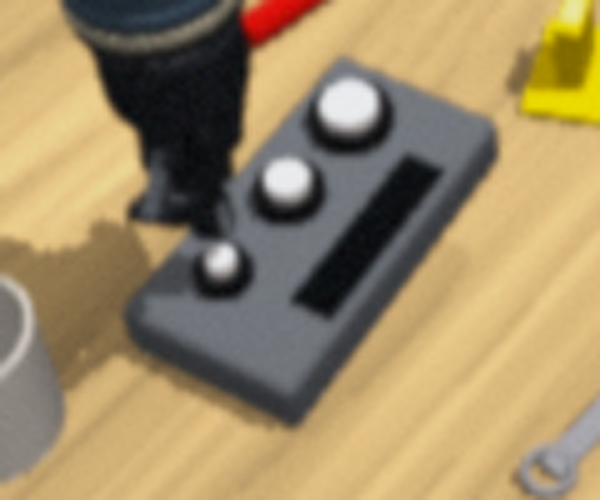

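```bash
python3 - <<'E'
from h import *
from workcell import r
st=r.state();w=load("w1");s=load("scene0");R=Ro.from_euler('xyz',st["orientation"]).as_matrix()
for o in ((0,8,0),(0,8,11),(0,8,-11),(0,0,0),(0,-11,0)):
    p=st["eef_pos"]+R@np.array(o);print(o,p.round(1),proj(w,p,st),(proj(s,p)-[120,220])*5)
print((proj(s,[508.3,-380.4,62])-[120,220])*5)
im=r.get_image("scene")["image"]
c=im[240:290,130:190,::-1];cv2.imwrite("pics/s3.png",cv2.resize(np.clip(c.astype(float)*2.5,0,255).astype(np.uint8),None,fx=10,fy=10,interpolation=2))
c=r.get_image("wrist")["image"][180:260,210:310,::-1];cv2.imwrite("pics/w3.png",cv2.resize(np.clip(c.astype(float)*1.5,0,255).astype(np.uint8),None,fx=7,fy=7,interpolation=2))
E
```

```text
(0, 8, 0) [ 508.3 -379.9   55.5] [257.13647996 215.72381899] [220.15429274 259.68233743]
(0, 8, 11) [ 518.2 -375.3   55.5] [257.12855353 200.17964516] [238.78202261 262.55552331]
(0, 8, -11) [ 498.3 -384.6   55.5] [257.14415572 230.77640879] [201.57203502 256.81616528]
(0, 0, 0) [ 508.3 -379.9   63.5] [257.14686715 220.36810535] [218.03459044 251.2535558 ]
(0, -11, 0) [ 508.3 -379.9   74.5] [257.16272539 227.45859016] [215.08621316 239.52963203]
[217.86159906 253.42288959]
```

View pics/s3.png

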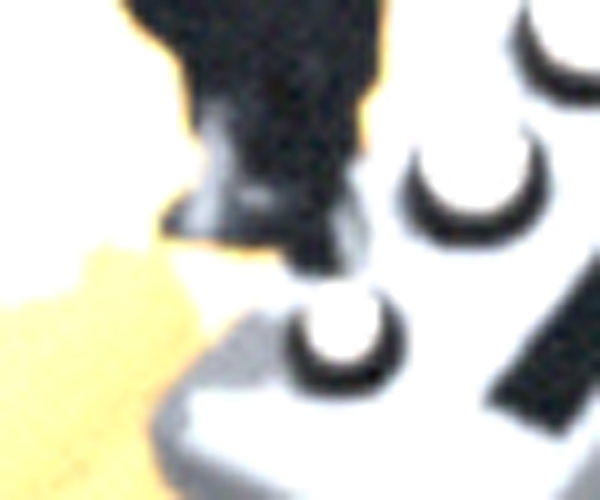

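View pics/w3.png

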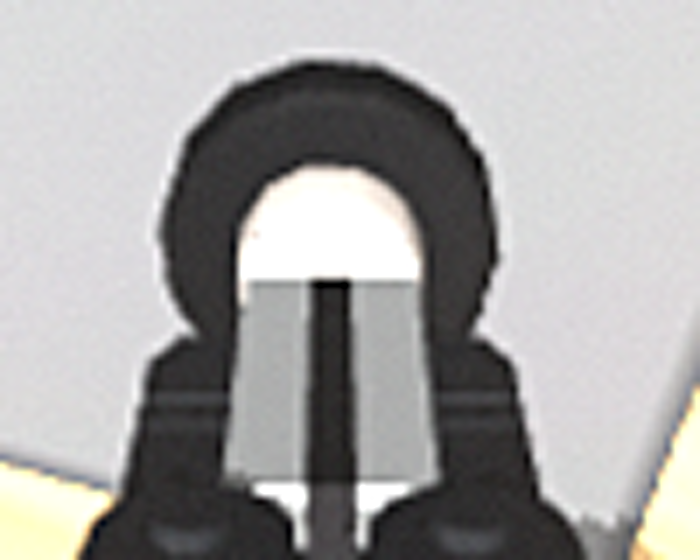

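```bash
python3 - <<'E'
from h import *
from workcell import r
st=r.state();w=load("w1");s=load("scene0");R=Ro.from_euler('xyz',st["orientation"]).as_matrix()
for z in (11,8,5,0):
  for row in (220,248.5):
    o,v=ray(w,(257,row),st);o=R.T@(o-st["eef_pos"]);v=R.T@v;p=o+v*(z-o[2])/v[2];q=st["eef_pos"]+R@p;print(z,row,p.round(1),q.round(1),proj(s,q).round(1))
E
```

```text
11 220 [ -0.1 -25.7  11. ] [ 518.2 -375.2   89.1] [166.  265.3]
11 248.5 [ -0.1 -57.3  11. ] [ 518.1 -375.1  120.7] [164.3 258.2]
8 220 [ -0.1 -18.5   8. ] [ 515.4 -376.4   81.9] [165.4 266.7]
8 248.5 [ -0.1 -51.8   8. ] [ 515.4 -376.4  115.2] [163.6 259.3]
5 220 [ -0.1 -11.4   5. ] [ 512.7 -377.7   74.7] [164.7 268.1]
5 248.5 [ -0.1 -46.3   5. ] [ 512.7 -377.7  109.6] [162.8 260.4]
0 220 [-0.1  0.6  0. ] [ 508.2 -379.8   62.8] [163.7 270.4]
0 248.5 [ -0.1 -37.    0. ] [ 508.2 -379.8  100.4] [161.6 262.2]
```

The fingertip appears to be 10–20 mm higher than nominal, with no contact yet: force is about 0 and the key is still up. I'll keep going down on force feedback.

Call:
play_rows(rotation=[[0,0,0],[0,0,0],[0,0,0]], translation=[[0,0.05,0],[0,0.1,0],[0,0.1,0]], claw=[1,1,1])

```text
time: 2.48
eef_pos: [507.9, -379.6, 58.5]
orientation: [-1.571, 0.0, -1.136]
wrist_force: [1.4, 0.0, 0.4]
width: -0.1
```

Call:
play_rows(rotation=[[0,0,0],[0,0,0],[0,0,0]], translation=[[0,0.05,0],[0,0.1,0],[0,0.1,0]], claw=[1,1,1])

```text
time: 2.73
eef_pos: [507.8, -379.6, 54.4]
orientation: [-1.571, 0.001, -1.136]
wrist_force: [-0.5, 0.7, -0.2]
width: 0.2
```

```bash
python3 - <<'E'
from h import *
from workcell import r
st=r.state();print(st["eef_pos"],st["wrist_force"],st["ft_torque"])
c=r.get_image("wrist")["image"][180:260,210:310,::-1];cv2.imwrite("pics/w4.png",cv2.resize(c,None,fx=7,fy=7,interpolation=2))
c=r.get_image("scene")["image"][240:290,130:190,::-1];cv2.imwrite("pics/s4.png",cv2.resize(np.clip(c.astype(float)*1.5,0,255).astype(np.uint8),None,fx=10,fy=10,interpolation=2))
E
```

```text
[ 507.82311695 -379.5726307    54.39365042] [-0.46915736  0.70633566 -0.23241709] [0.02370698 0.01591935 0.03511156]
```

View pics/w4.png

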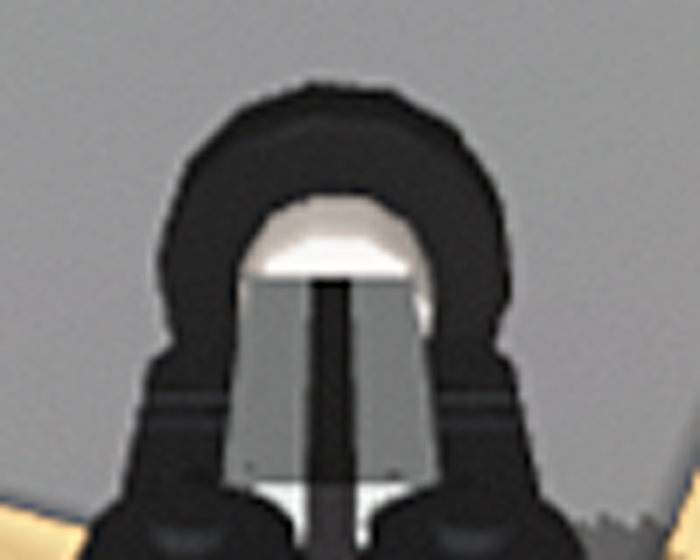

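View pics/s4.png

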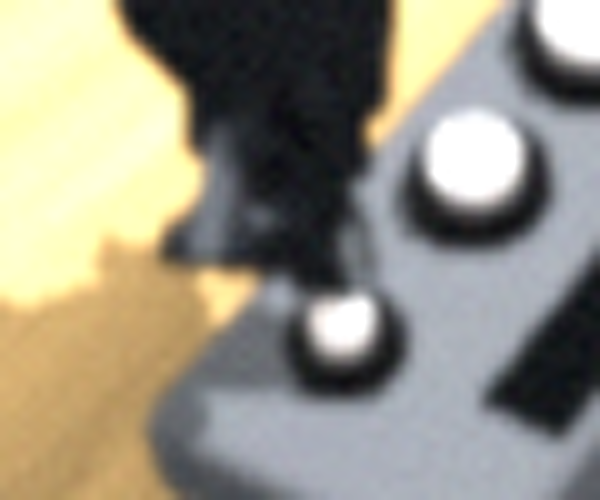

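Call:
play_rows(rotation=[[0,0,0],[0,0,0],[0,0,0]], translation=[[0,0.05,0],[0,0.1,0],[0,0.1,0]], claw=[1,1,1])

```text
time: 3.08
eef_pos: [507.8, -379.6, 50.4]
orientation: [-1.571, 0.0, -1.136]
wrist_force: [-0.7, -0.5, -0.1]
width: 0.1
```

Call:
play_rows(rotation=[[0,0,0],[0,0,0],[0,0,0]], translation=[[0,0.03,0],[0,0.05,0],[0,0.05,0]], claw=[1,1,1])

```text
time: 3.33
eef_pos: [507.9, -379.7, 48.7]
orientation: [-1.571, 0.0, -1.136]
wrist_force: [0.2, 0.1, 0.1]
width: 0.3
```

```bash
python3 - <<'E'
from h import *
from workcell import r
st=r.state();print(st)
c=r.get_image("wrist");np.save("w5.npy",c,allow_pickle=True);c=c["image"][:,:,::-1];cv2.imwrite("pics/w5.png",cv2.resize(c[150:330,140:380],None,fx=3.3,fy=3.3,interpolation=2))
c=r.get_image("scene")["image"][200:300,90:210,::-1];cv2.imwrite("pics/s5.png",cv2.resize(np.clip(c.astype(float)*1.5,0,255).astype(np.uint8),None,fx=6,fy=6,interpolation=2))
c=r.get_image("top")["image"][180:280,300:430,::-1];cv2.imwrite("pics/t5.png",cv2.resize(np.clip(c.astype(float)*1.5,0,255).astype(np.uint8),None,fx=6,fy=6,interpolation=2))
E
```

```text
{'time': 3.3333, 'q': array([-6.41907628e-01,  5.57849009e-01,  6.00223459e-02,  1.07317676e+00,
        6.13597966e-06,  2.06492021e+00]), 'dq': array([ 1.27891899e-03, -1.15573834e-03,  3.10507384e-03,  2.40763299e-03,
       -6.07918715e-05,  1.09369371e-04]), 'tau': array([ 1.76350473e-03, -9.61283970e+01,  4.63202727e+01, -1.23653286e-01,
        1.94162872e-04,  2.08581423e-05]), 'eef_pos': array([ 507.94852522, -379.69561583,   48.69663333]), 'orientation': array([-1.57088914e+00,  1.85232102e-04, -1.13603152e+00]), 'wrist_force': array([0.15394991, 0.11644542, 0.09647897]), 'ft_torque': array([ 0.01371229, -0.00706932, -0.03408462]), 'width': 0.3250675132094632}
```

View pics/w5.png

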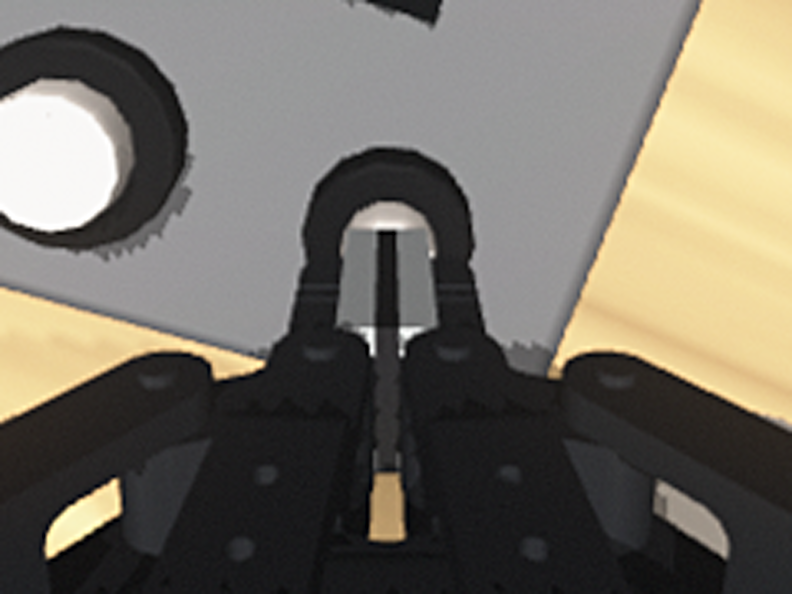

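View pics/s5.png

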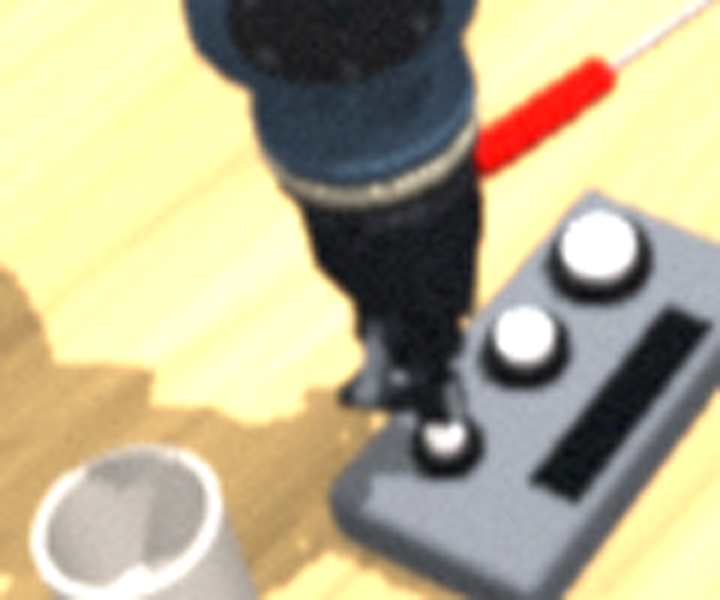

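View pics/t5.png

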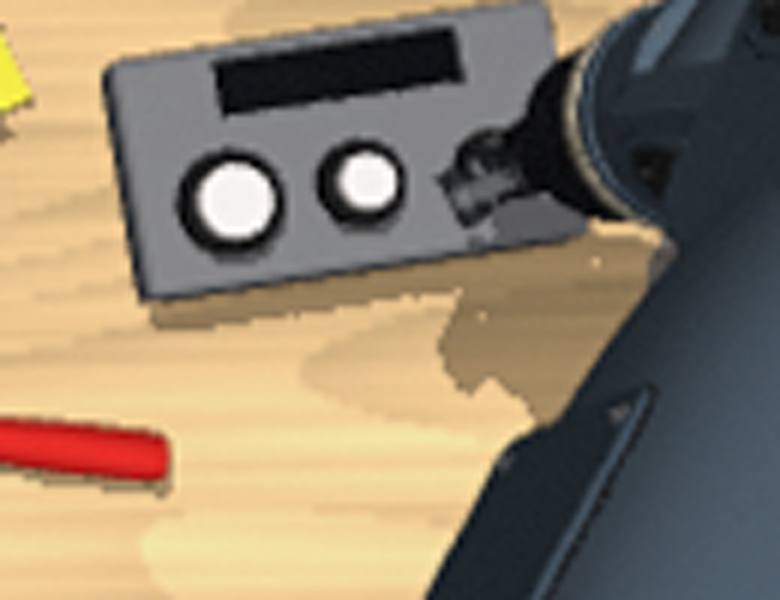

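Call:
play_rows(rotation=[[0,0,0],[0,0,0],[0,0,0]], translation=[[0,0.03,0],[0,0.06,0],[0,0.06,0]], claw=[1,1,1])

```text
time: 3.73
eef_pos: [507.9, -379.6, 46.2]
orientation: [-1.571, 0.0, -1.136]
wrist_force: [0.3, 0.3, -1.3]
width: -0.1
```

Call:
play_rows(rotation=[[0,0,0],[0,0,0],[0,0,0]], translation=[[0,0.03,0],[0,0.06,0],[0,0.06,0]], claw=[1,1,1])

```text
time: 3.98
eef_pos: [507.9, -379.7, 43.8]
orientation: [-1.571, 0.0, -1.136]
wrist_force: [-0.5, -0.0, 0.6]
width: -0.1
```

Call:
play_rows(rotation=[[0,0,0],[0,0,0],[0,0,0]], translation=[[0,0.03,0],[0,0.06,0],[0,0.06,0]], claw=[1,1,1])

```text
time: 4.23
eef_pos: [507.9, -379.7, 41.4]
orientation: [-1.571, 0.0, -1.136]
wrist_force: [-0.4, 0.0, -0.2]
width: -0.3
```

```bash
python3 - <<'E'
from h import *
from workcell import r
st=r.state();print(st["eef_pos"],st["wrist_force"])
c=r.get_image("wrist");np.save("w6.npy",c,allow_pickle=True);c=c["image"][:,:,::-1];cv2.imwrite("pics/w6.png",cv2.resize(c[180:260,210:310],None,fx=7,fy=7,interpolation=2))
c=r.get_image("scene")["image"][240:290,130:190,::-1];cv2.imwrite("pics/s6.png",cv2.resize(np.clip(c.astype(float)*1.5,0,255).astype(np.uint8),None,fx=10,fy=10,interpolation=2))
E
```

```text
[ 507.88534092 -379.67023894   41.41628639] [-0.3906902   0.03316937 -0.23552212]
```

View pics/w6.png

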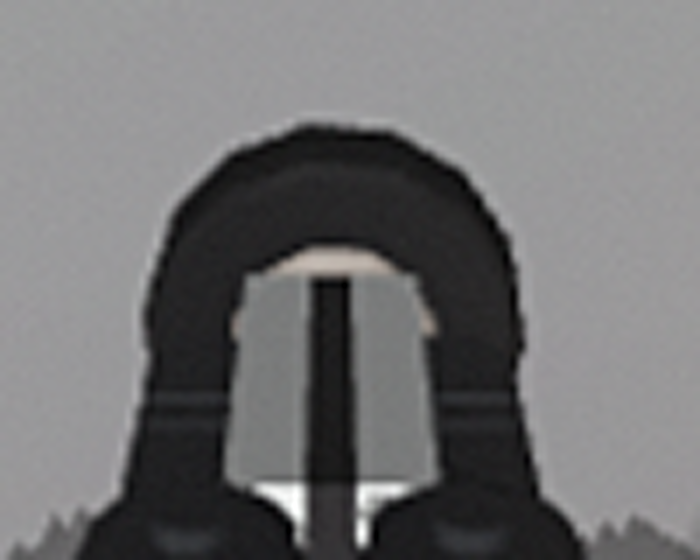

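View pics/s6.png

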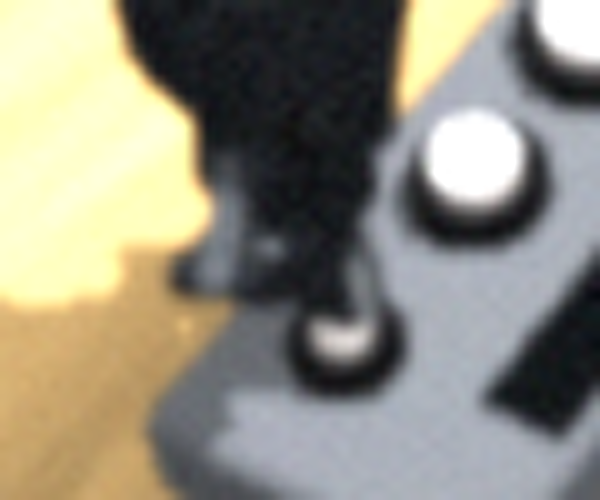

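Call:
play_rows(rotation=[[0,0,0],[0,0,0],[0,0,0]], translation=[[0,0.03,0],[0,0.05,0],[0,0.05,0]], claw=[1,1,1])

```text
time: 4.58
eef_pos: [508.0, -379.8, 39.6]
orientation: [-1.571, -0.0, -1.136]
wrist_force: [0.6, 0.2, 1.6]
width: 0.4
```

Call:
play_rows(rotation=[[0,0,0],[0,0,0],[0,0,0]], translation=[[0,0.03,0],[0,0.05,0],[0,0.05,0]], claw=[1,1,1])

```text
time: 4.83
eef_pos: [508.1, -379.8, 37.7]
orientation: [-1.571, -0.0, -1.136]
wrist_force: [0.3, 0.6, 2.5]
width: 0.0
```

Contact: force is rising on the spring line, with contact at about TCP z 39.5. So the tips are about 22 mm behind the reported TCP. Pressing through to the stop.

Call:
play_rows(rotation=[[0,0,0],[0,0,0],[0,0,0],[0,0,0]], translation=[[0,0.05,0],[0,0.1,0],[0,0.1,0],[0,0.1,0]], claw=[1,1,1,1])

```text
time: 5.17
eef_pos: [508.1, -379.8, 33.8]
orientation: [-1.571, -0.0, -1.136]
wrist_force: [-0.4, 0.3, 5.0]
width: -0.0
```

Call:
play_rows(rotation=[[0,0,0],[0,0,0],[0,0,0]], translation=[[0,0.02,0],[0,0.03,0],[0,0.03,0]], claw=[1,1,1])

```text
time: 5.42
eef_pos: [508.2, -379.9, 33.4]
orientation: [-1.57, -0.001, -1.136]
wrist_force: [-4.0, 2.6, 16.3]
width: 0.1
```

The small key bottomed out at 16 N. Now I'll lift and go to the medium key.

Call:
play_rows(rotation=[[0,0,0],[0,0,0],[0,0,0],[0,0,0],[0,0,0],[0,0,0],[0,0,0],[0,0,0],[0,0,0],[0,0,0],[0,0,0],[0,0,0],[0,0,0],[0,0,0]], translation=[[0,-0.6,0],[0,-0.6,0],[0,-0.6,0],[-1.52,-0.6,0.49],[-1.52,-0.6,0.49],[-1.52,-0.6,0.49],[-1.52,-0.6,0.49],[-1.52,-0.3,0.49],[-1.52,-0.15,0.49],[-1.52,-0.1,0.49],[-1.52,-0.05,0.49],[-1.52,-0.02,0.49],[-1.52,0,0.49],[-1.52,0,0.49]], claw=[1,1,1,1,1,1,1,1,1,1,1,1,1,1])

```text
time: 6.58
eef_pos: [500.1, -316.9, 33.5]
orientation: [-1.571, -0.001, -1.136]
wrist_force: [-6.3, 2.4, 14.3]
width: -0.2
```

```bash
python3 - <<'E'
from h import *
from workcell import r
c=r.get_image("wrist")["image"][:,:,::-1];cv2.imwrite("pics/w7.png",cv2.resize(c[150:280,180:380],None,fx=4,fy=4,interpolation=2))
E
```

```text
(no output)
```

View pics/w7.png

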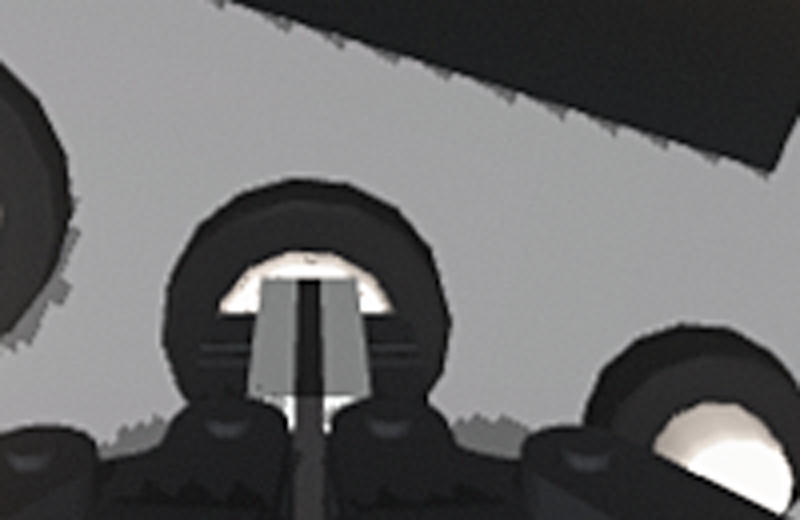

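The medium key is down with 14 N, and the small key is back up at lower right. Now the large key.

Call:
play_rows(rotation=[[0,0,0],[0,0,0],[0,0,0],[0,0,0],[0,0,0],[0,0,0],[0,0,0],[0,0,0],[0,0,0],[0,0,0],[0,0,0],[0,0,0],[0,0,0],[0,0,0]], translation=[[0,-0.6,0],[0,-0.6,0],[0,-0.6,0],[-1.52,-0.6,0.49],[-1.52,-0.6,0.49],[-1.52,-0.6,0.49],[-1.52,-0.6,0.49],[-1.52,-0.3,0.49],[-1.52,-0.15,0.49],[-1.52,-0.1,0.49],[-1.52,-0.05,0.49],[-1.52,-0.02,0.49],[-1.52,0,0.49],[-1.52,0,0.49]], claw=[1,1,1,1,1,1,1,1,1,1,1,1,1,1])

```text
time: 7.8
eef_pos: [492.3, -253.5, 33.4]
orientation: [-1.571, -0.001, -1.137]
wrist_force: [-6.7, 0.5, 16.2]
width: -0.0
```

```bash
python3 - <<'E'
from h import *
from workcell import r
print(r.state())
c=r.get_image("wrist")["image"][:,:,::-1];cv2.imwrite("pics/w8.png",cv2.resize(c[150:280,180:380],None,fx=4,fy=4,interpolation=2))
E
```

```text
{'time': 7.8, 'q': array([-4.75202356e-01,  4.15725851e-01, -2.11408715e-01,  9.43124991e-01,
       -6.17283985e-04,  2.23212301e+00]), 'dq': array([ 0.00053932,  0.0011965 , -0.00040966,  0.00087059,  0.00041132,
        0.00151461]), 'tau': array([ 1.33905474e+00, -7.34720922e+01,  4.18351579e+01, -2.99893141e+00,
        7.84404874e-01,  1.28489872e-03]), 'eef_pos': array([ 492.265168  , -253.51885951,   33.44620857]), 'orientation': array([-1.57095381e+00, -8.02720548e-04, -1.13652914e+00]), 'wrist_force': array([-6.70284731,  0.45410552, 16.17338868]), 'ft_torque': array([ 0.06981902,  1.38060939, -0.00355245]), 'width': -0.04958876321787623}
```

View pics/w8.png

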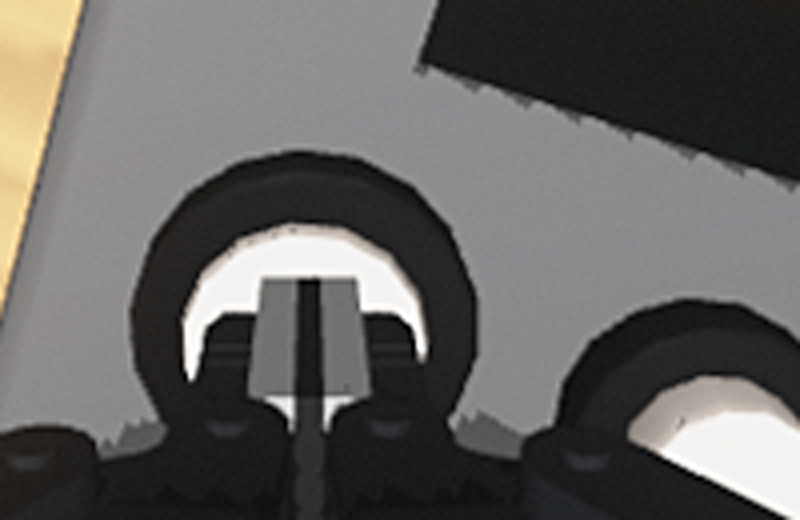

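The large key is down with 16 N. Next I'll lift, open partly, and turn and move above the head.

Call:
play_rows(rotation=[[0,0,0],[0,0,0],[0,-1,0],[0,-2.4,0],[0,-3.8,0],[0,-5.2,0],[0,-6.6,0],[0,-8,0],[0,-9.4,0],[0,-10.8,0],[0,-12.2,0],[0,-13.6,0],[0,-15,0],[0,-16.4,0],[0,-17.8,0],[0,-19,0],[0,-19,0]], translation=[[0,-1,0],[0,-1.93,0],[-0.5,-1.93,0.4],[-1,-1.93,0.8],[-1.5,-1.93,1.2],[-2,-1.93,1.6],[-2.5,-1.93,2],[-3,-1.93,2.4],[-3.5,-1.93,2.8],[-4,-1.93,3.2],[-4.5,-1.93,3.6],[-4.9,-1.93,4],[-4.9,-1.93,4],[-4.9,-1.93,4],[-4.9,-1.93,4],[-4.9,-1.93,4],[-4.9,-1.93,4]], claw=[1,1,1,0.5,0.5,0.5,0.5,0.5,0.5,0.5,0.5,0.5,0.5,0.5,0.5,0.5,0.5])

```text
time: 9.27
eef_pos: [554.9, -7.9, 109.7]
orientation: [-1.571, 0.0, 0.527]
wrist_force: [0.5, -0.5, 0.3]
width: 42.8
```

Call:
play_rows(rotation=[[0,-1.4,0],[0,-2.8,0],[0,-4.2,0],[0,-5.6,0],[0,-7,0],[0,-8.4,0],[0,-9.8,0],[0,-11.2,0],[0,-12.7,0],[0,-12.7,0],[0,-12.7,0]], translation=[[0,0,0],[0,0,0],[0,0,0],[0,0,0],[0,0,0],[0,0,0],[0,0,0],[0,0,0],[0,0,0],[0,0,0],[0,0,0]], claw=[0.5,0.5,0.5,0.5,0.5,0.5,0.5,0.5,0.5,0.5,0.5])

```text
time: 10.18
eef_pos: [554.9, -7.9, 109.8]
orientation: [-1.571, -0.0, 1.624]
wrist_force: [-0.1, 0.3, 0.3]
width: 43.0
```

```bash
python3 - <<'E'
from h import *
from workcell import r
st=r.state();print(st)
w=r.get_image("wrist");np.save("w9.npy",w,allow_pickle=True);np.save("w9s.npy",st,allow_pickle=True);cv2.imwrite("pics/w9.png",w["image"][:,:,::-1])
d=r.get_image("top");cv2.imwrite("pics/t9.png",d["image"][:,:,::-1])
E
```

```text
{'time': 10.1833, 'q': array([-1.42603925e-02,  3.61845638e-01, -8.63647986e-02,  1.12258413e+00,
        3.30398228e-05, -6.76694890e-02]), 'dq': array([ 0.00093371,  0.00112272,  0.00137269, -0.00166011,  0.00090437,
        0.03490437]), 'tau': array([ 2.22074355e-03, -8.02472234e+01,  4.69760334e+01,  1.01672197e-02,
        3.34434253e-04, -1.40759893e+00]), 'eef_pos': array([554.94475621,  -7.90309795, 109.76247822]), 'orientation': array([-1.57080031e+00, -3.28454152e-05,  1.62420542e+00]), 'wrist_force': array([-0.12441168,  0.29631812,  0.34471429]), 'ft_torque': array([-0.02134091,  0.01483745,  0.02363861]), 'width': 43.04968874444376}
```

View pics/w9.png

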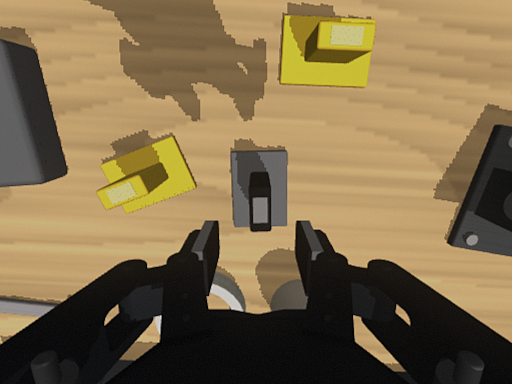

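View pics/t9.png

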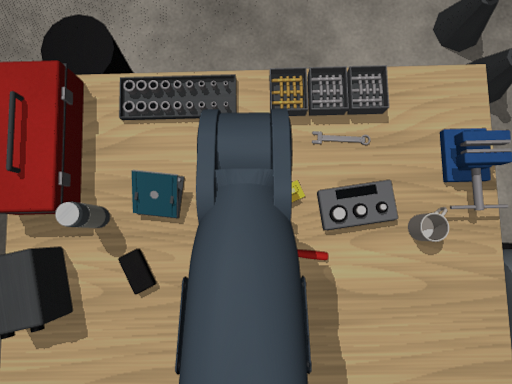

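```bash
python3 - <<'E'
from h import *
w=load("w9")
c=w["image"][140:240,215:305,::-1];cv2.imwrite("pics/w9c.png",cv2.resize(np.clip(c.astype(float)*1.8,0,255).astype(np.uint8),None,fx=6,fy=6,interpolation=2))
E
```

```text
(no output)
```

View pics/w9c.png

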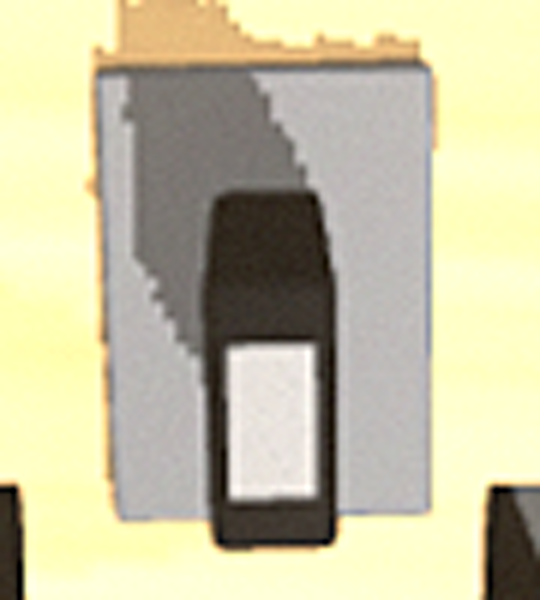

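```bash
python3 - <<'E'
from h import *
w=load("w9");st=load("w9s");g=lambda u,v:(215+u/6,140+v/6)
F=[onz(w,g(*c),8,st) for c in((97,72),(430,68),(430,512),(118,520))]
for f in F: print(f.round(1))
G=[onz(w,g(*c),64,st) for c in((205,283),(333,281),(335,546),(215,546))]
print("sizes",[np.linalg.norm(F[i]-F[(i+1)%4]).round(1) for i in range(4)],[np.linalg.norm(G[i]-G[(i+1)%4]).round(1) for i in range(4)])
print("foot c",np.mean(F,0).round(1),"grip c",np.mean(G,0).round(1), "label",onz(w,g(273,422),64,st).round(1))
x=F[3]+F[2]-F[0]-F[1];print("yaw",np.degrees(np.arctan2(x[1],x[0])));y=F[0]+F[3]-F[1]-F[2];print(np.degrees(np.arctan2(y[1],y[0])))
x=G[3]+G[2]-G[0]-G[1];print("yaw",np.degrees(np.arctan2(x[1],x[0])))
E
```

```text
[528.7 -33.9   8. ]
[525.2  19.9   8. ]
[602.8  26.3   8. ]
[607.2 -28.1   8. ]
sizes [np.float64(54.0), np.float64(77.9), np.float64(54.6), np.float64(78.7)] [np.float64(17.0), np.float64(38.2), np.float64(16.7), np.float64(38.0)]
foot c [566.   -3.9   8. ] grip c [565.7  -4.1  64. ] label [566.4  -4.   64. ]
yaw 4.469720091382949
-85.8487056698513
yaw 4.439434221746899
```

Call:
play_rows(rotation=[[0,-0.27,0],[0,-0.27,0],[0,-0.27,0],[0,-0.27,0],[0,-0.27,0],[0,-0.27,0],[0,-0.27,0]], translation=[[0.08,0,-0.28],[0.08,0.4,-0.28],[0.08,0.9,-0.28],[0.08,1.4,-0.28],[0.08,1.8,-0.28],[0.08,2.0,-0.28],[0.08,2.0,-0.28]], claw=[0.5,0.5,0.5,0.5,0.5,0.5,0.5])

```text
time: 10.87
eef_pos: [564.7, -3.9, 28.2]
orientation: [-1.568, -0.0, 1.651]
wrist_force: [0.1, -0.1, -0.2]
width: 42.8
```

```bash
python3 - <<'E'
from h import *
from workcell import r
st=r.state();print(st["eef_pos"],st["orientation"],st["wrist_force"])
w=r.get_image("wrist");cv2.imwrite("pics/w10.png",w["image"][:,:,::-1])
d=r.get_image("scene");cv2.imwrite("pics/s10.png",cv2.resize(d["image"][110:270,170:350,::-1],None,fx=4,fy=4,interpolation=2))
E
```

```text
[564.74118829  -3.92396831  28.1613778 ] [-1.56812377e+00 -2.64042026e-04  1.65127324e+00] [ 0.14888807 -0.05493404 -0.20762949]
```

View pics/w10.png

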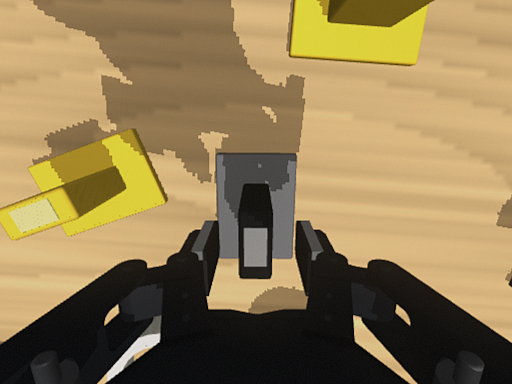

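View pics/s10.png

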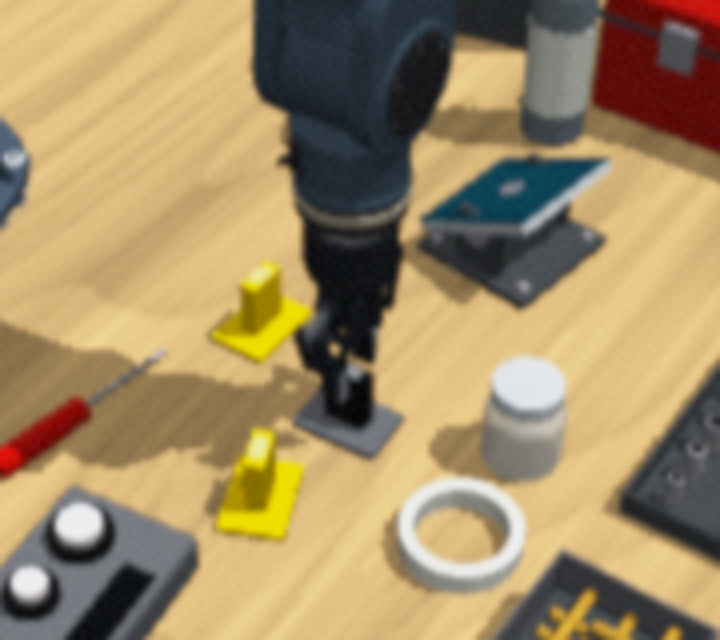

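The fingers straddle the grip and are centred on it. Descend 32 mm and close.

Call:
play_rows(rotation=[[0,0,0],[0,0,0],[0,0,0],[0,0,0],[0,0,0],[0,0,0]], translation=[[0,0.2,-0.03],[0,0.4,-0.03],[0,0.6,-0.03],[0,0.75,-0.03],[0,0.8,-0.03],[0,0.8,-0.03]], claw=[0.5,0.5,0.5,0.5,0.5,0.5])

```text
time: 11.47
eef_pos: [566.5, -3.8, -3.1]
orientation: [-1.57, -0.0, 1.654]
wrist_force: [0.2, -1.0, 0.3]
width: 42.6
```

Call:
play_rows(rotation=[[0,0,0],[0,0,0],[0,0,0],[0,0,0],[0,0,0],[0,0,0],[0,0,0],[0,0,0],[0,0,0]], translation=[[0,0,0],[0,0,0],[0,0,0],[0,0,0],[0,0,0],[0,0,0],[0,0,0],[0,0,0],[0,0,0]], claw=[0.6,0.65,0.7,0.75,0.8,0.9,1,1,1])

```text
time: 12.22
eef_pos: [567.4, -3.9, -1.9]
orientation: [-1.571, 0.0, 1.654]
wrist_force: [-0.6, -0.2, 5.9]
width: 17.5
```

```bash
python3 - <<'E'
from h import *
from workcell import r
st=r.state();print(st["eef_pos"],st["orientation"],st["wrist_force"],st["width"],st["q"])
w=r.get_image("wrist");cv2.imwrite("pics/w11.png",w["image"][:,:,::-1])
d=r.get_image("scene");cv2.imwrite("pics/s11.png",cv2.resize(d["image"][170:250,220:310,::-1],None,fx=7,fy=7,interpolation=2))
E
```

```text
[567.36195234  -3.87546786  -1.89635061] [-1.57144394e+00  1.64227342e-04  1.65384939e+00] [-0.61838365 -0.15013664  5.86389669] 17.54138411704413 [-6.76773965e-03  4.74849352e-01 -2.17694229e-01  8.77593016e-01
 -1.05474677e-04 -8.98208932e-02]
```

View pics/w11.png

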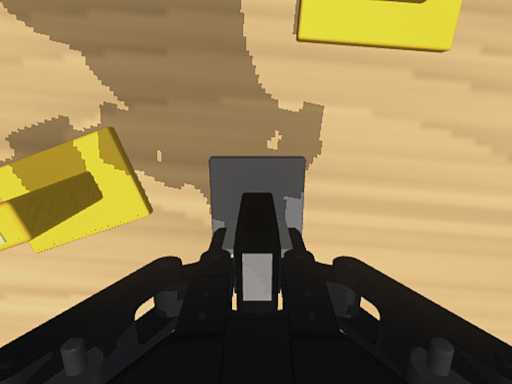

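View pics/s11.png

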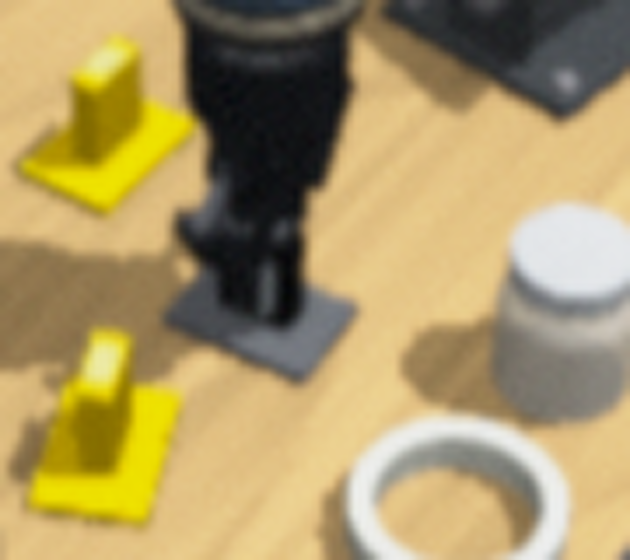

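Call:
play_rows(rotation=[[0,0,0],[0,0,0],[0,0,0],[0,0,0],[0,0,0],[0,0,0],[0,0,0],[0,0,0],[0,0,0],[0,0,0],[0,0,0],[0,0,0],[0,0,0],[0,0,0],[0,0,0]], translation=[[0,-0.3,0],[0,-0.8,0],[0,-1.5,0],[0,-2.2,0],[0,-3,0],[0,-3.8,0],[0,-4.6,0],[0.7,-4.6,0],[1.4,-4.6,0],[2.1,-4.6,0],[2.8,-4.6,0],[3.3,-4.6,0],[3.6,-4.6,0],[3.6,-4.6,0],[3.6,-4.6,0]], claw=[1,1,1,1,1,1,1,1,1,1,1,1,1,1,1])

```text
time: 13.57
eef_pos: [555.0, 139.7, 181.5]
orientation: [-1.57, 0.0, 1.655]
wrist_force: [0.0, -1.1, -1.8]
width: 17.7
```

```bash
python3 - <<'E'
from h import *
from workcell import r
st=r.state();print(st)
w=r.get_image("wrist");np.save("w12.npy",w,allow_pickle=True);np.save("w12s.npy",st,allow_pickle=True);cv2.imwrite("pics/w12.png",w["image"][:,:,::-1])
d=r.get_image("scene");cv2.imwrite("pics/s12.png",d["image"][:,:,::-1])
E
```

```text
{'time': 13.5667, 'q': array([ 2.46707180e-01,  3.69935464e-01,  1.08749326e-01,  1.31012457e+00,
       -2.70737795e-04,  1.62680903e-01]), 'dq': array([-0.02507762, -0.00340407, -0.00380881,  0.00033082, -0.00327791,
       -0.00644411]), 'tau': array([ 2.76166007e+00, -8.37066650e+01,  4.97698009e+01, -2.17262981e-02,
        1.92535906e-01,  2.21642414e-01]), 'eef_pos': array([554.98201606, 139.67083086, 181.48743769]), 'orientation': array([-1.57033258e+00,  3.50475005e-04,  1.65482275e+00]), 'wrist_force': array([ 0.00667727, -1.10453923, -1.84246279]), 'ft_torque': array([-0.01341506,  0.00442993,  0.08258243]), 'width': 17.670841414150736}
```

View pics/w12.png

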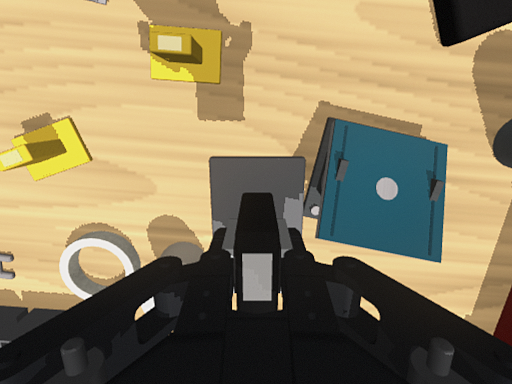

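View pics/s12.png

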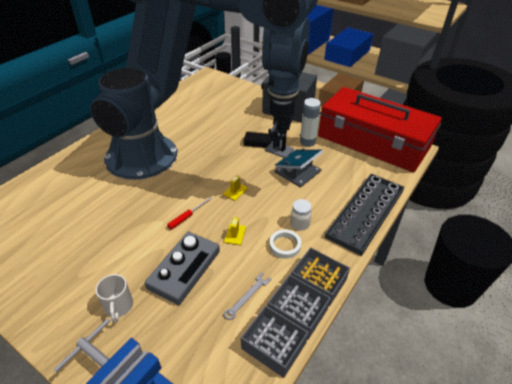

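The head is held, and the wrist view shows the whole panel with the spot at (387,188) and the clips at (342,170) and (435,189). Next I'll refine the panel pose from the wrist and top views.

```bash
cat > pan.py <<'E'
from h import *
def panel(d,box):
    x0,y0,x1,y1=box
    h=cv2.cvtColor(d["image"],cv2.COLOR_RGB2HSV);m=cv2.inRange(h,(85,100,25),(105,255,220));M=np.zeros_like(m);M[y0:y1,x0:x1]=m[y0:y1,x0:x1]
    c=max(cv2.findContours(M,0,1)[0],key=cv2.contourArea);hull=cv2.convexHull(c)
    q=cv2.approxPolyN(hull,4,ensure_convex=True).reshape(-1,2).astype(float)
    # refine: fit line to contour points near each side
    pts=c.reshape(-1,2).astype(float);L=[]
    for i in range(4):
        a,b=q[i],q[(i+1)%4];u=(b-a)/np.linalg.norm(b-a);n=np.array([-u[1],u[0]]);t=(pts-a)@u/np.linalg.norm(b-a);e=np.abs((pts-a)@n)
        s=pts[(t>.1)&(t<.9)&(e<2.0)];vx,vy,px,py=cv2.fitLine(s.astype(np.float32),cv2.DIST_HUBER,0,.01,.01).ravel()
        L.append(np.cross([px,py,1],[px+vx,py+vy,1]))
    C=[]
    for i in range(4):
        k=np.cross(L[i-1],L[i]);C.append(k[:2]/k[2])
    Q=np.array(C);cen=Q.mean(0);Q=cen+(Q-cen)*(1+0.5/np.linalg.norm(Q-cen,axis=1).mean()) # half pixel border
    # spot
    P=np.zeros_like(m);cv2.fillPoly(P,[Q.astype(np.int32)],255);g=((h[...,1]<90)&(P>0)).astype(np.uint8)
    k,l,st,c=cv2.connectedComponentsWithStats(g);i=min((i for i in range(1,k) if st[i][4]>20),key=lambda i:np.linalg.norm(c[i]-cen))
    return Q,c[i],st[i]
E
python3 - <<'E'
from pan import *
t=load("top0");w=load("w12");st=load("w12s")
qt,ct,a=panel(t,(120,160,195,225));qw,cw,b=panel(w,(305,105,460,270))
print(qt.round(1),ct,a,qw.round(1),cw,b)
near=lambda Q,p:Q[np.argmin(np.linalg.norm(Q-np.array(p),axis=1))]
top={"farL":(131.6,170.4),"farR":(177.4,175.4),"nearR":(177.4,217.5),"nearL":(133.3,213)}
wr={"farL":(441,262),"farR":(317,238),"nearR":(329,118),"nearL":(447,145)}
P={}
for k in top:
    P[k],e=tri([ray(t,near(qt,top[k])),ray(w,near(qw,wr[k]),st)]);print(k,P[k].round(1),np.round(e,1))
p,e=tri([ray(t,ct),ray(w,cw,st)]);print("spot",p.round(1),np.round(e,1),"mean",np.mean(list(P.values()),0).round(1))
y=P["farL"]-P["farR"]+P["nearL"]-P["nearR"];x=P["farL"]+P["farR"]-P["nearL"]-P["nearR"]
print(np.linalg.norm(x)/2,np.linalg.norm(y)/2,"slope",np.degrees(np.arctan2(x[2],np.hypot(*x[:2]))),"yaw",np.degrees(np.arctan2(x[1],x[0])),np.degrees(np.arctan2(-y[0],y[1])), y[2]/2)
E
```

```text
[[176.4 175.6]
 [176.4 217. ]
 [133.  212.6]
 [131.2 170.9]] [153.81967213 194.42622951] [150 191   9   8  61] [[446.7 144.2]
 [440.3 262. ]
 [317.8 237.5]
 [335.3 118.6]] [386.55282555 188.3046683 ] [376 177  22  23 407]
farL [621.5 334.3  96.4] [0.5 0.5]
farR [604.6 205.7  97.2] [0.8 0.8]
nearR [490.2 216.8  51. ] [0.1 0.1]
nearL [506.9 347.6  39.8] [0.3 0.3]
spot [556.6 279.   64.9] [0.3 0.3] mean [555.8 276.1  71.1]
126.07740831695698 130.8986410016061 slope 24.048902572618324 yaw -6.112795037107291 -7.384985305318553 -5.997597039799324
```

```bash
python3 - <<'E'
from h import *
w=load("w12")
c=w["image"][105:275,300:460,::-1];cv2.imwrite("pics/w12c.png",cv2.resize(np.clip(c.astype(float)*2,0,255).astype(np.uint8),None,fx=4.5,fy=3.5*4.5/4.5,interpolation=2))
t=load("top0")
c=t["image"][162:226,122:190,::-1];cv2.imwrite("pics/t0c.png",cv2.resize(np.clip(c.astype(float)*2,0,255).astype(np.uint8),None,fx=9,fy=9,interpolation=2))
E
```

```text
(no output)
```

View pics/w12c.png

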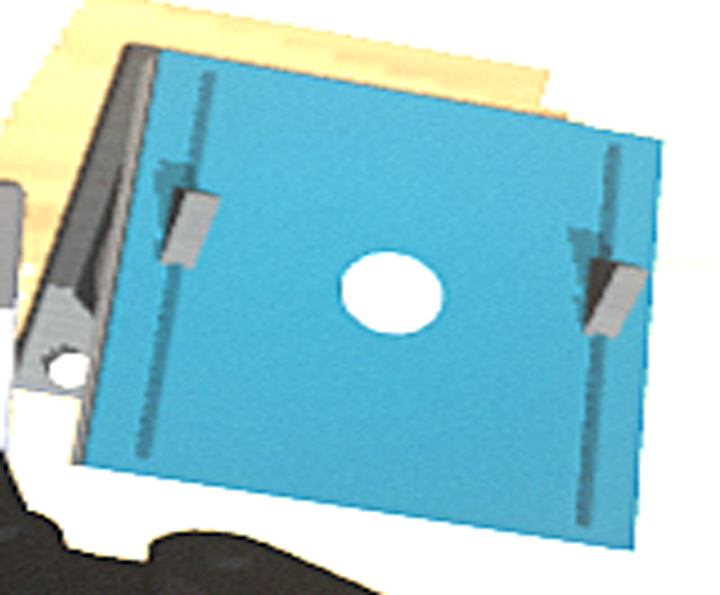

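View pics/t0c.png

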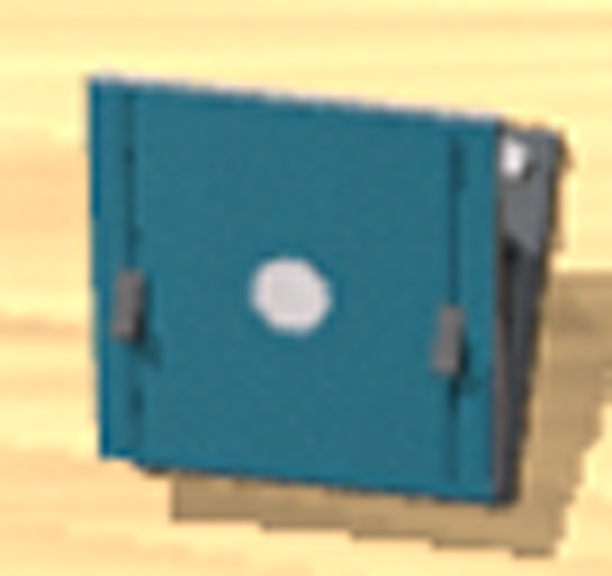

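```bash
cat > pnp.py <<'E'
from h import *
def pnp(d,C,st=None): # C: farL,farR,nearR,nearL
    f,cx,cy=K(d);Km=np.array([[f,0,cx],[0,f,cy],[0,0,1.]])
    O=np.array([[65,65,0],[65,-65,0],[-65,-65,0],[-65,65,0]],float)
    n,rv,tv,er=cv2.solvePnPGeneric(O,np.array(C,float),Km,None,flags=cv2.SOLVEPNP_IPPE)
    E=ext(d,st);F=np.diag([1,-1,-1.])
    for a,b,e in zip(rv,tv,er):
        R=E[:3,:3]@F@cv2.Rodrigues(a)[0];p=E[:3,:3]@F@b.ravel()+E[:3,3]
        print("p",p.round(1),"slope",np.degrees(np.arctan2(R[2,0],np.hypot(R[0,0],R[1,0]))).round(2),"yaw",np.degrees(np.arctan2(R[1,0],R[0,0])).round(2),"ytilt",np.degrees(np.arcsin(R[2,1])).round(2),"rms",e)
E
python3 - <<'E'
from pnp import *
w=load("w12");st=load("w12s");t=load("top0");s=load("scene0")
pnp(w,[(440.3,262),(317.8,237.5),(335.3,118.6),(446.7,144.2)],st)
pnp(t,[(131.6,170.6),(177.1,175.5),(177.1,217.1),(133.1,213.2)])
pnp(s,[(322.2,150),(301,167),(275.6,165.2),(294.4,150)])
# spot on height
for sl in (24,26,28): 
    z=58+12*np.cos(np.radians(sl)); print(sl,z,onz(w,(386.6,188.3),z,st).round(1),onz(t,(153.85,194.4),z).round(1),onz(s,(297.5,156.6),z).round(1))
E
```

```text
p [556.3 277.4  66.4] slope 26.88 yaw -7.56 ytilt 0.09 rms [0.0875939]
p [560.4 264.   70.2] slope 0.4 yaw 6.37 ytilt 54.72 rms [9.26790533]
p [555.2 274.8  71. ] slope 26.78 yaw -6.88 ytilt 0.02 rms [0.18321523]
p [557.5 272.5  71.8] slope -14.4 yaw 5.64 ytilt 33.22 rms [0.66083886]
p [551.6 293.3  49.5] slope 25.31 yaw -4.76 ytilt -0.54 rms [0.45700693]
p [553.2 291.8  49. ] slope -21.11 yaw 61.45 ytilt 55.25 rms [0.54182717]
24 68.96254549171121 [555.8 276.8  69. ] [555.9 277.9  69. ] [557.1 276.3  69. ]
26 68.78552855559 [555.9 276.9  68.8] [556.  277.9  68.8] [557.  276.5  68.8]
28 68.59537111430713 [555.9 277.   68.6] [556.  278.   68.6] [556.9 276.7  68.6]
```

```bash
cat > tgt.py <<'E'
from h import *
def frame(sl=26.8,yw=-7.2):
    s,y=np.radians([sl,yw]);X=np.array([np.cos(s)*np.cos(y),np.cos(s)*np.sin(y),np.sin(s)]);Y=np.array([-np.sin(y),np.cos(y),0]);return X,Y,np.cross(X,Y)
SPOT=np.array([556.1,277.2,68.7])
def target(h,off,sl=26.8,yw=-7.2):
    X,Y,Z=frame(sl,yw);R=np.stack([Y,-Z,-X],1);return SPOT+h*Z-R@np.array(off),R
E
python3 - <<'E'
from tgt import *
w=load("w12");st=load("w12s");R=Ro.from_euler('xyz',st["orientation"]).as_matrix()
for y in (-1.9,):
  for z in (40,41.4,43): print(z,[proj(w,st["eef_pos"]+R@np.array([sx*28,y-8,z]),st).round(1) for sx in(-1,1)])
print([ (R.T@(onz(w,c,st["eef_pos"][2]+9.9,st)-st["eef_pos"])).round(1) for c in ((210,157),(304,157))])
for h in (110,60):
    p,Rt=target(h,(0,-1.9,1.4)); print(h,p.round(1));delta(st,p,Rt)
E
python3 - <<'E'
import sys; sys.path.insert(0,'.')
from h import *
w=np.load("w12.npy",allow_pickle=True).item()
c=w["image"][140:260,195:320,::-1];cv2.imwrite("pics/w12f.png",cv2.resize(np.clip(c.astype(float)*2,0,255).astype(np.uint8),None,fx=5,fy=5,interpolation=2))
E
```

```text
40 [array([207. , 159.9]), array([305.5, 159.8])]
41.4 [array([206.9, 157.4]), array([305.6, 157.3])]
43 [array([206.7, 154.6]), array([305.7, 154.5])]
[array([-26.2,  -9.9,  41.6]), array([27.1, -9.9, 41.6])]
110 [509.  283.2 165.8]
rot [-5.345  2.36   0.557] tr [3.671 0.391 0.845]
60 [531.4 280.3 121.2]
rot [-5.345  2.36   0.557] tr [3.554 1.506 0.293]
```

View pics/w12f.png

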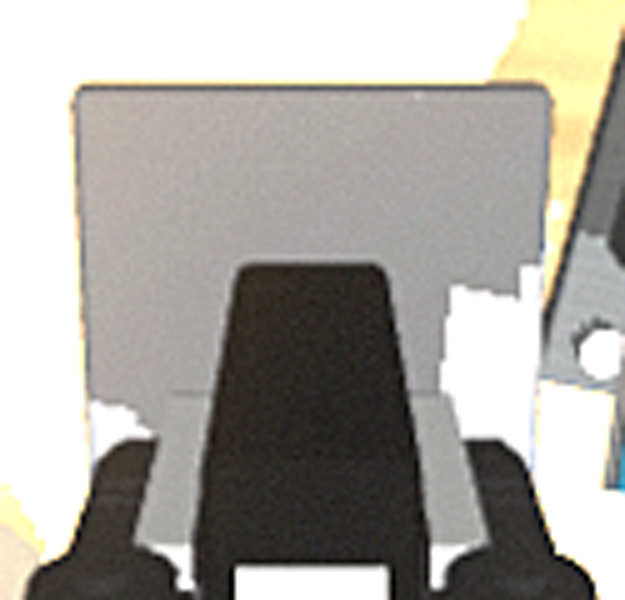

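Call:
play_rows(rotation=[[-1.07,0.47,0.11],[-2.14,0.94,0.22],[-3.2,1.4,0.33],[-4.3,1.9,0.45],[-5.345,2.36,0.557],[-5.345,2.36,0.557],[-5.345,2.36,0.557],[-5.345,2.36,0.557],[-5.345,2.36,0.557]], translation=[[0,0,0.2],[0.6,0.1,0.5],[1.2,0.2,0.85],[1.9,0.3,0.85],[2.6,0.39,0.85],[3.3,0.39,0.85],[3.67,0.39,0.85],[3.67,0.39,0.85],[3.67,0.39,0.85]], claw=[1,1,1,1,1,1,1,1,1])

```text
time: 14.42
eef_pos: [509.1, 283.0, 166.0]
orientation: [-2.039, 0.0, 1.445]
wrist_force: [-0.0, -0.8, -2.4]
width: 17.2
```

```bash
python3 - <<'E'
from tgt import *
from workcell import r
st=r.state();print(st["time"],st["eef_pos"],st["q"],st["wrist_force"],st["ft_torque"])
for h in (40,10): 
    p,Rt=target(h,(0,-1.9,1.5));print(h,p.round(1));delta(st,p,Rt)
w=r.get_image("wrist");np.save("w13.npy",w,allow_pickle=True);np.save("w13s.npy",st,allow_pickle=True);cv2.imwrite("pics/w13.png",w["image"][:,:,::-1])
E
```

```text
14.4167 [509.10828246 282.98883957 165.97377355] [ 0.70121113  0.09383168 -0.39896914  0.74855308 -0.33845777  0.77064451] [-0.01824708 -0.78320658 -2.36042411] [ 0.05008148  0.63654901 -0.02851886]
40 [540.4 279.2 103.4]
rot [ 0.001 -0.006 -0.003] tr [0.004 1.752 0.003]
10 [553.8 277.5  76.6]
rot [ 0.001 -0.006 -0.003] tr [0.004 2.502 0.003]
```

View pics/w13.png

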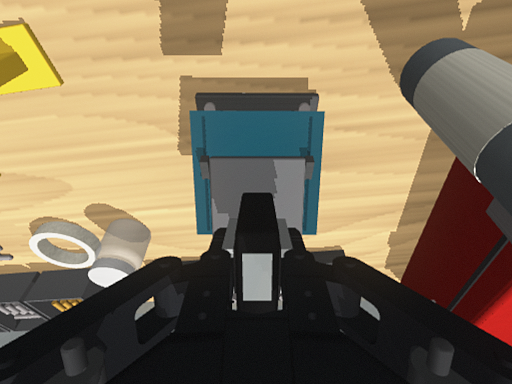

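Call:
play_rows(rotation=[[0,0,0],[0,0,0],[0,0,0],[0,0,0],[0,0,0],[0,0,0],[0,0,0]], translation=[[0,0.5,0],[0,1.1,0],[0,1.7,0],[0,2.2,0],[0,2.4,0],[0,2.5,0],[0,2.5,0]], claw=[1,1,1,1,1,1,1])

```text
time: 15.05
eef_pos: [554.0, 276.5, 76.7]
orientation: [-2.038, 0.0, 1.443]
wrist_force: [0.4, -0.5, -2.2]
width: 17.2
```

```bash
python3 - <<'E'
from tgt import *
from workcell import r
st=r.state();print(st["time"],st["eef_pos"],st["wrist_force"],st["ft_torque"])
p,Rt=target(0,(0,-1.9,1.5));delta(st,p,Rt)
w=r.get_image("wrist");cv2.imwrite("pics/w14.png",w["image"][:,:,::-1])
d=r.get_image("scene");cv2.imwrite("pics/s14.png",cv2.resize(d["image"][120:200,245:345,::-1],None,fx=7,fy=7,interpolation=2))
E
```

```text
15.05 [554.03150339 276.48684684  76.66942496] [ 0.37419319 -0.53528961 -2.17894099] [ 0.08967503  0.63713059 -0.01159249]
rot [-0.002 -0.024 -0.013] tr [0.024 0.247 0.009]
```

View pics/w14.png

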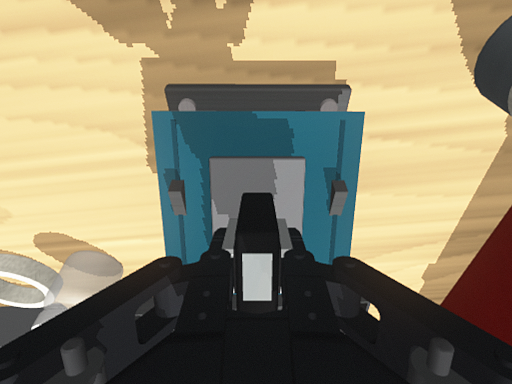

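View pics/s14.png

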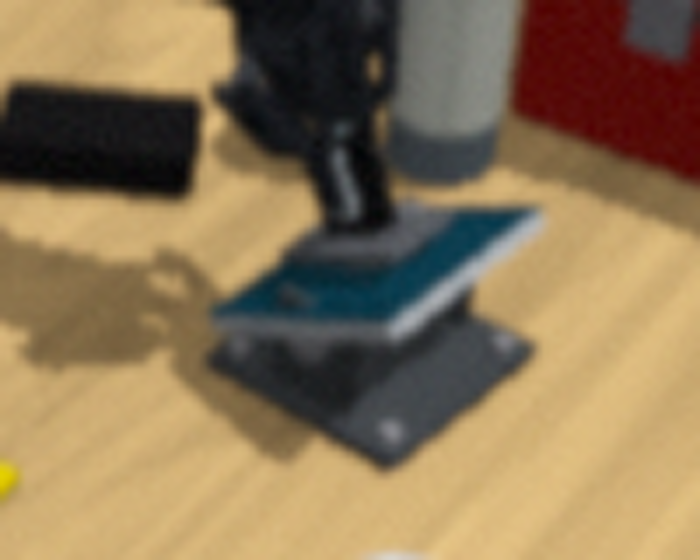

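Call:
play_rows(rotation=[[0,0,0],[0,0,0],[0,0,0],[0,0,0]], translation=[[0.02,0.08,0.01],[0.02,0.15,0.01],[0.02,0.2,0.01],[0.02,0.2,0.01]], claw=[1,1,1,1])

```text
time: 15.48
eef_pos: [557.1, 277.9, 69.3]
orientation: [-2.039, -0.0, 1.444]
wrist_force: [0.2, -0.3, -2.5]
width: 17.5
```

Call:
play_rows(rotation=[[0,0,0],[0,0,0],[0,0,0]], translation=[[0,0.02,0],[0,0.03,0],[0,0.03,0]], claw=[1,1,1])

```text
time: 15.73
eef_pos: [557.7, 277.8, 68.4]
orientation: [-2.039, -0.0, 1.444]
wrist_force: [-0.7, -0.1, -2.2]
width: 17.3
```

Call:
play_rows(rotation=[[0,0,0],[0,0,0],[0,0,0]], translation=[[0,0.01,0],[0,0.02,0],[0,0.02,0]], claw=[1,1,1])

```text
time: 15.98
eef_pos: [558.1, 277.8, 67.8]
orientation: [-2.039, -0.001, 1.444]
wrist_force: [0.4, 0.1, -0.8]
width: 17.2
```

```bash
python3 - <<'E'
from tgt import *
from workcell import r
st=r.state();R=Ro.from_euler('xyz',st["orientation"]).as_matrix()
print(st["eef_pos"],R.T@st["wrist_force"],R.T@st["ft_torque"]);p,Rt=target(0,(0,-1.9,1.5));delta(st,p,Rt)
E
```

```text
[558.0528025  277.84760688  67.84539418] [0.1814828  0.89692988 0.06572384] [0.69162735 0.02177646 0.02877475]
rot [ 0.005 -0.011  0.002] tr [-0.022  0.008 -0.006]
```

Contact starts exactly at the predicted plane. Now pressing gently.

Call:
play_rows(rotation=[[0,0,0],[0,0,0],[0,0,0],[0,0,0]], translation=[[0,0.005,0],[0,0.01,0],[0,0.01,0],[0,0.01,0]], claw=[1,1,1,1])

```text
time: 16.32
eef_pos: [558.2, 277.9, 67.8]
orientation: [-2.039, -0.001, 1.444]
wrist_force: [-8.1, 1.1, 7.0]
width: 17.3
```

```bash
cat > rd.py <<'E'
from tgt import *
from workcell import r
st=r.state();R=Ro.from_euler('xyz',st["orientation"]).as_matrix()
print(st["time"],st["eef_pos"],st["orientation"],"Ft",(R.T@st["wrist_force"]).round(2),"Tt",(R.T@st["ft_torque"]).round(3));p,Rt=target(0,(0,-1.9,1.5));delta(st,p,Rt)
E
python3 rd.py
```

```text
16.3167 [558.15528164 277.90441385  67.84209617] [-2.03916438e+00 -7.20332801e-04  1.44447388e+00] Ft [ 0.09 -9.96  4.14] Tt [1.195 0.024 0.531]
rot [ 0.007 -0.01   0.004] tr [-0.024  0.006 -0.004]
```

Call:
play_rows(rotation=[[0,0,0],[0,0,0]], translation=[[0,0,0],[0,0,0]], claw=[1,1])

```text
time: 16.48
eef_pos: [558.1, 277.9, 67.8]
orientation: [-2.039, -0.001, 1.444]
wrist_force: [-8.5, -0.3, 7.7]
width: 17.2
```

```bash
python3 rd.py;python3 - <<'E'
from h import *
from workcell import r
w=r.get_image("wrist");cv2.imwrite("pics/w15.png",w["image"][:,:,::-1]);c=w["image"][140:280,180:340,::-1];cv2.imwrite("pics/w15c.png",cv2.resize(np.clip(c.astype(float)*2,0,255).astype(np.uint8),None,fx=4.5,fy=4,interpolation=2))
d=r.get_image("scene");cv2.imwrite("pics/s15.png",cv2.resize(d["image"][135:190,260:335,::-1],None,fx=9,fy=9,interpolation=2))
E
```

```text
16.4833 [558.14931405 277.89700419  67.81663822] [-2.03915425e+00 -7.08082257e-04  1.44447817e+00] Ft [ -1.32 -10.64   4.05] Tt [ 1.165 -0.016  0.53 ]
rot [ 0.007 -0.01   0.004] tr [-0.024  0.006 -0.004]
```

View pics/w15c.png

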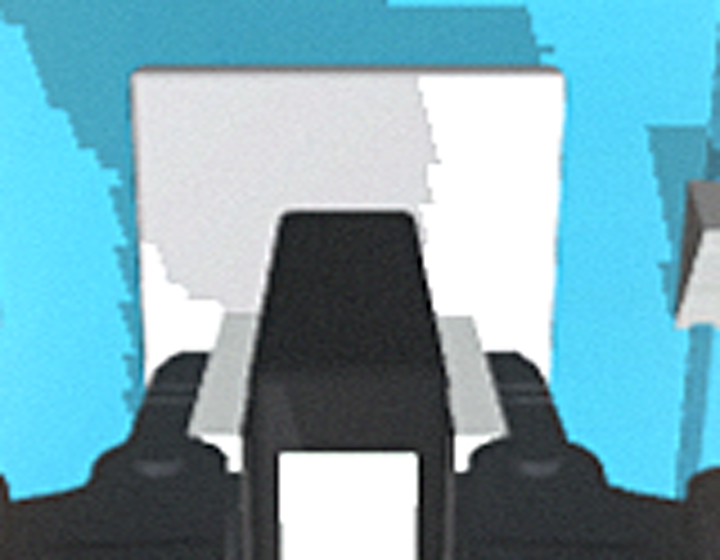

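View pics/s15.png

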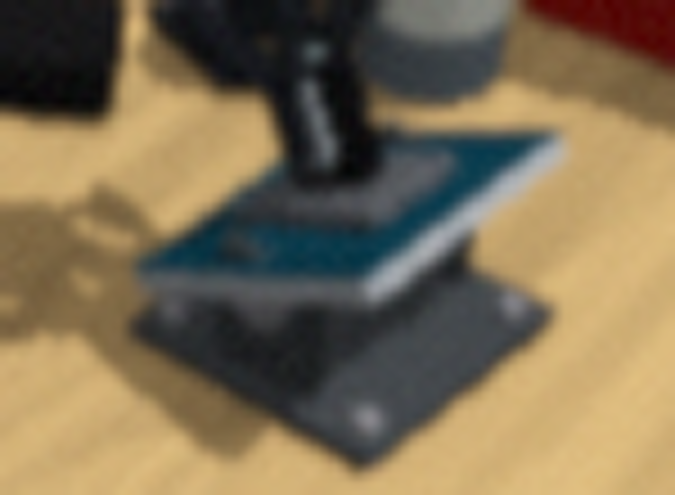

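The moments suggest that contact sits on the −y edge, so the tilt error is small. I'll correct it with a slight turn about tool z.

Call:
play_rows(rotation=[[0,0,0.05],[0,0,0.1],[0,0,0.1]], translation=[[0,0,0],[0,0,0],[0,0,0]], claw=[1,1,1])

```text
time: 16.83
eef_pos: [558.1, 277.8, 67.9]
orientation: [-2.039, 0.008, 1.44]
wrist_force: [-9.6, -3.0, 10.8]
width: 17.1
```

```bash
python3 rd.py
```

```text
16.8333 [558.10224316 277.78222045  67.89325651] [-2.03918552  0.00757202  1.44033787] Ft [ -4.34 -13.68   3.25] Tt [ 1.241 -0.019  0.632]
rot [ 0.007 -0.01  -0.102] tr [-0.021  0.008 -0.004]
```

Call:
play_rows(rotation=[[0,0,0],[0,0,-0.04],[0,0,-0.04],[0,0,-0.04]], translation=[[0,-0.03,0],[0.01,-0.05,0],[0.01,-0.05,0],[0.01,-0.05,0]], claw=[1,1,1,1])

```text
time: 17.17
eef_pos: [557.4, 278.3, 69.1]
orientation: [-2.039, 0.004, 1.442]
wrist_force: [-0.3, 0.2, -2.5]
width: 17.5
```

```bash
python3 rd.py
```

```text
17.1667 [557.37762623 278.25128889  69.14339238] [-2.03887611  0.00413377  1.44184098] Ft [0.16 2.09 1.44] Tt [ 0.64   0.02  -0.001]
rot [ 0.004 -0.012 -0.059] tr [-0.03   0.045 -0.007]
```

Call:
play_rows(rotation=[[0,0,0],[0,0,0],[0,0,0],[0,0,0]], translation=[[0,0.02,0],[0,0.03,0],[0,0.035,0],[0,0.035,0]], claw=[1,1,1,1])

```text
time: 17.5
eef_pos: [558.0, 278.1, 67.8]
orientation: [-2.039, 0.004, 1.442]
wrist_force: [0.2, 0.7, -2.5]
width: 17.6
```

```bash
python3 rd.py
```

```text
17.5 [557.96721721 278.14292622  67.83686063] [-2.03876673  0.00430465  1.44182549] Ft [0.77 2.3  1.08] Tt [ 0.665 -0.033  0.048]
rot [ 0.002 -0.012 -0.061] tr [-0.029  0.009 -0.009]
```

Call:
play_rows(rotation=[[0,0,0],[0,0,0],[0,0,0]], translation=[[0,0.005,0],[0,0.008,0],[0,0.008,0]], claw=[1,1,1])

```text
time: 17.75
eef_pos: [558.0, 278.1, 67.8]
orientation: [-2.039, 0.004, 1.442]
wrist_force: [-5.5, -2.1, 4.4]
width: 17.1
```

```bash
python3 rd.py
```

```text
17.75 [558.02947748 278.1383513   67.82281023] [-2.03892007  0.00428014  1.44197265] Ft [-2.76 -6.24  2.61] Tt [0.993 0.012 0.332]
rot [ 0.004 -0.01  -0.06 ] tr [-0.029  0.008 -0.007]
```

Call:
play_rows(rotation=[[0,0,0],[0,0,0],[0,0,0]], translation=[[0,0,0],[0,0.005,0],[0,0.005,0]], claw=[1,1,1])

```text
time: 18.0
eef_pos: [558.1, 278.1, 67.8]
orientation: [-2.039, 0.004, 1.442]
wrist_force: [-8.9, -1.9, 7.8]
width: 17.3
```

```bash
python3 rd.py
```

```text
18.0 [558.07544797 278.13755544  67.79136395] [-2.03898839  0.00421078  1.44197085] Ft [ -3.02 -10.84   4.18] Tt [1.231 0.04  0.57 ]
rot [ 0.005 -0.011 -0.059] tr [-0.029  0.007 -0.007]
```

Call:
play_rows(rotation=[[0,0,0],[0,0,0],[0,0,0]], translation=[[-0.003,-0.003,0.003],[-0.003,-0.003,0.003],[-0.003,-0.003,0.003]], claw=[1,1,1])

```text
time: 18.25
eef_pos: [558.0, 278.1, 67.8]
orientation: [-2.039, 0.004, 1.442]
wrist_force: [-6.0, -1.9, 5.9]
width: 17.2
```

```bash
python3 rd.py
```

```text
18.25 [558.03259363 278.13739322  67.77393523] [-2.03907115  0.00406983  1.44198322] Ft [-2.68 -7.82  2.44] Tt [0.995 0.02  0.328]
rot [ 0.006 -0.011 -0.058] tr [-0.029  0.007 -0.008]
```

Call:
play_rows(rotation=[[0,0,0],[0,0,0],[0,0,0],[0,0,0],[0,0,0],[0,0,0]], translation=[[0,0,0],[0,0,0],[0,0,0],[0,0,0],[0,0,0],[0,0,0]], claw=[1,1,1,1,1,1])

```text
time: 18.75
eef_pos: [558.1, 278.1, 67.8]
orientation: [-2.039, 0.004, 1.442]
wrist_force: [-6.3, -2.2, 5.9]
width: 17.3
```

```bash
python3 rd.py; python3 - <<'E'
from pnp import *
from pan import *
from workcell import r
st=r.state();w=r.get_image("wrist");np.save("w16.npy",w,allow_pickle=True);np.save("w16s.npy",st,allow_pickle=True);cv2.imwrite("pics/w16.png",w["image"][:,:,::-1])
for n in("top","scene"):
    d=r.get_image(n);cv2.imwrite(f"pics/{n}16.png",d["image"][:,:,::-1])
E
```

```text
18.75 [558.05600046 278.14322787  67.80957837] [-2.03911624  0.00400964  1.44195361] Ft [-2.98 -7.92  2.67] Tt [ 0.997 -0.035  0.313]
rot [ 0.006 -0.012 -0.057] tr [-0.029  0.007 -0.007]
```

View pics/w16.png

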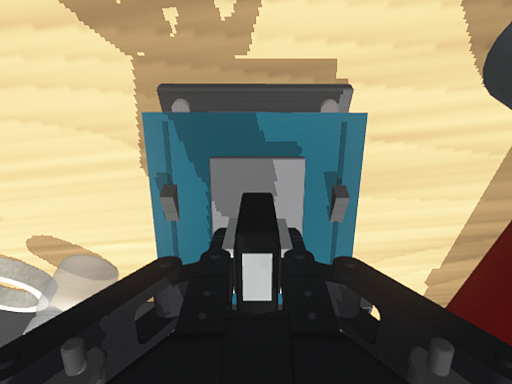

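View pics/scene16.png

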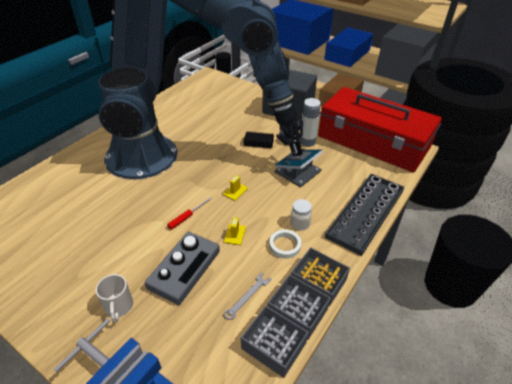

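Normal push is about 10 N, but the moment puts the pressure towards the +y edge, so I over-corrected slightly. I'll lift a hair, take back part of the turn and press again.

Call:
play_rows(rotation=[[0,0,0],[0,0,-0.025],[0,0,-0.025],[0,0,-0.025],[0,0,-0.025],[0,0,-0.025],[0,0,-0.025],[0,0,-0.025]], translation=[[0,-0.04,0],[0,-0.04,0],[0,-0.03,0],[0,-0.02,0],[0,-0.01,0],[0,-0.003,0],[0,0,0],[0,0,0]], claw=[1,1,1,1,1,1,1,1])

```text
time: 19.57
eef_pos: [558.0, 278.1, 67.7]
orientation: [-2.039, 0.002, 1.443]
wrist_force: [-7.3, -1.7, 6.2]
width: 17.3
```

```bash
cat > rd2.py <<'E'
from tgt import *
from workcell import r
st=r.state();R=Ro.from_euler('xyz',st["orientation"]).as_matrix()
F=R.T@st["wrist_force"]-[0,2.15,1.08];T=R.T@st["ft_torque"]-[.64,0,0];L=.228
print(st["time"],"contact F",F.round(2),"T",T.round(3),"cop x",(1000*(T[2]+L*F[0])/F[1]).round(1),"cop z",(-1000*(T[0]-L*F[2])/F[1]).round(1))
E
python3 rd2.py
```

```text
19.5667 contact F [ -2.63 -10.84   2.4 ] T [ 0.361 -0.031  0.387] cop x 19.5 cop z -17.1
```

Call:
play_rows(rotation=[[0,0,0],[0,0,0]], translation=[[0,0,0],[0,0,0]], claw=[1,1])

```text
time: 19.73
eef_pos: [558.0, 278.0, 67.7]
orientation: [-2.039, 0.002, 1.443]
wrist_force: [-6.9, -1.6, 5.6]
width: 17.5
```

```bash
python3 rd2.py
```

```text
19.7333 contact F [ -2.51 -10.16   2.3 ] T [ 0.419 -0.012  0.423] cop x 14.6 cop z -10.4
```

Call:
play_rows(rotation=[[0,0,0],[0,0,0]], translation=[[0,0,0],[0,0,0]], claw=[1,1])

```text
time: 19.9
eef_pos: [557.9, 278.0, 67.7]
orientation: [-2.039, 0.002, 1.443]
wrist_force: [-6.6, -1.1, 4.8]
width: 17.3
```

```bash
python3 rd2.py
```

```text
19.9 contact F [-1.95 -9.32  2.47] T [ 0.37  -0.019  0.407] cop x 4.0 cop z -20.8
```

Call:
play_rows(rotation=[[0,0,0],[0,0,0],[0,0,0],[0,0,0],[0,0,0],[0,0,0]], translation=[[0,0,0],[0,0,0],[0,0,0],[0,0,0],[0,0,0],[0,0,0]], claw=[1,1,1,1,1,1])

```text
time: 20.4
eef_pos: [557.9, 278.0, 67.7]
orientation: [-2.039, 0.002, 1.443]
wrist_force: [-7.3, -2.5, 5.6]
width: 16.8
```

```bash
python3 rd2.py; python3 - <<'E'
from h import *
from workcell import r
d=r.get_image("scene");np.save("s17.npy",d,allow_pickle=True);cv2.imwrite("pics/s17.png",cv2.resize(d["image"][125:195,250:345,::-1],None,fx=8,fy=8,interpolation=2))
w=r.get_image("wrist");st=r.state()
R=Ro.from_euler('xyz',st["orientation"]).as_matrix()
for c in((210,157),(304,157)):
    o,v=ray(w,c,st);n=R[:,1];p0=st["eef_pos"]+R@np.array([0,-9.9,0]);p=o+v*((p0-o)@n)/(v@n);print((R.T@(p-st["eef_pos"])).round(1))
c=w["image"][90:280,130:380,::-1];cv2.imwrite("pics/w17.png",cv2.resize(np.clip(c.astype(float)*2,0,255).astype(np.uint8),None,fx=3,fy=3,interpolation=2))
s0=load("scene0")["image"].astype(int);D=np.abs(s0-d["image"]).max(2)
m=(D>60).astype(np.uint8);n,l,s,c=cv2.connectedComponentsWithStats(m);print([(s[i].tolist()) for i in range(1,n) if s[i][4]>15])
E
```

```text
20.4 contact F [ -3.43 -10.27   2.54] T [0.4   0.033 0.386] cop x 38.5 cop z -17.5
[-26.2  -9.9  42.2]
[27.1 -9.9 42.2]
[[224, 0, 61, 87, 2473], [255, 7, 4, 5, 17], [153, 55, 41, 77, 1885], [278, 95, 15, 8, 36], [279, 104, 12, 6, 28], [275, 117, 28, 39, 652], [61, 122, 58, 35, 435], [9, 132, 40, 20, 132], [174, 142, 104, 31, 1519], [0, 151, 116, 117, 3790], [301, 152, 9, 7, 30], [21, 158, 13, 7, 50], [242, 199, 29, 26, 404]]
```

View pics/s17.png

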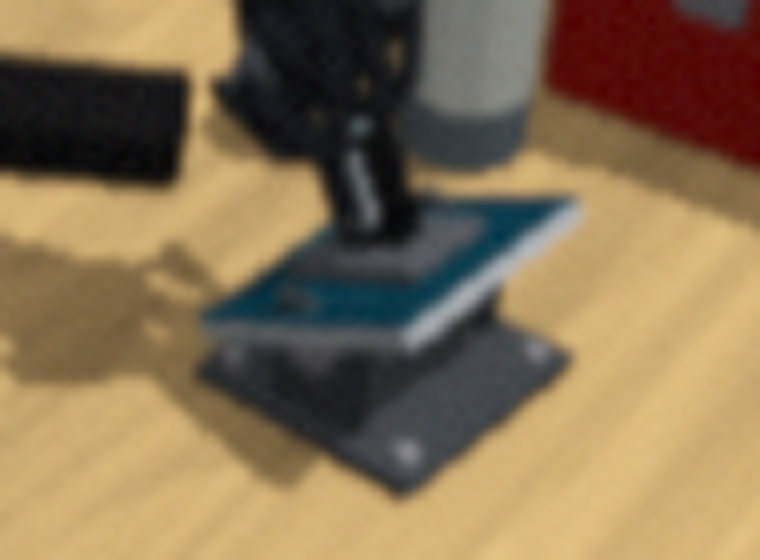

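View pics/w17.png

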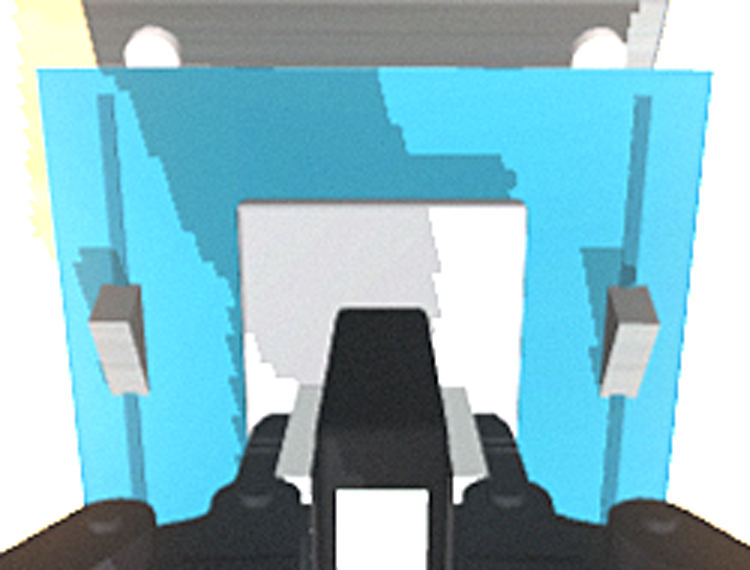

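```bash
python3 - <<'E'
from workcell import r
print(r.job_done())
E
```

```text
the job is handed in; nothing more can be done
None
```

I pressed the three keys in order, picked up the black-gripped head, and handed the job in with its foot held on the panel spot at about 10 N. That was at about 20.4 s of the 58 s allowed, and no verdict came back.

- **Keys:** small, medium and large each went to the stop (14–16 N, where the spring alone gives 5 N) and I released each before the next.
- **Tool length:** the fingertips met the keys about 22 mm behind the reported TCP. The interface text puts them 8 mm ahead, so I worked from the contact instead.
- **Panel:** measured slope was 26.8° and yaw −7.2°. The spot is at about (556, 277, 69), and the three cameras agreed within 2 mm. The foot touched within about 0.3 mm of the predicted plane.
- **Final hold:**
  - Contact force read 9.3–10.8 N over the last second of holding.
  - Finger opening was about 17 mm with the head gripped.
  - The foot sits about 1–2 mm from the spot centre, well within the 16 mm margin.
  - It lies flat and parallel to the panel edges, between the clips.
- **Surroundings:** the panel looks unmoved, and the scene changes I saw were only the arm, its shadows and the head.
- **What disagreed:** the pressure centre worked out from the wrist moments was noisy. It ranged from 4 to 38 mm toward the +y side, and the foot is only 28 mm to that edge. A tilt error of about 0.1–0.2° toward that side can't be ruled out. There was also about 4 N of sideways force.

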